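Hang the three nesting steel trays on the drying hook

ROBOT

A 7-joint arm with a two-finger parallel gripper is mounted at the origin on the work surface. World frame = base frame: x ahead of the robot, y to its left, z up, the work surface at z = 0. Lengths are in mm, angles in rad, forces in N, time in s.
With the tool pointing down it reaches from about 350 to 900 mm from the base axis. Payload 8.1 kg.
Tool frame: the origin (TCP) lies where the fingers leave the gripper's body, on its centre line; the fingertips stand 66 mm ahead of it and the grasp point (between the pads) lies 47 mm ahead of it; z points along the fingers, y is the line along which they close (so a half turn about z gives the same grasp; the last joint's range is limited). The gripper opens to 92 mm and grips with 3 to 60 N. Pads are 19 mm wide; open, the fingers measure 130 mm over their backs; the gripper's body (75 mm by 190 mm) begins 47 mm behind the grasp point.
Start: joints at [1.05, 0.434, 0.025, 1.573, -0.012, 1.134, -0.075], TCP at [253.572, -571.261, 292.242] pointing down, gripper open.
Joint ranges: [-2.62, 2.62], [-0.44, 2.09], [-1.27, 1.32], [0.08, 2.57], [-1.32, 4.46], [0.12, 2], [-2.74, 2.74]. Speed limits (rad/s): [2.22, 2.22, 3.01, 3.01, 3.14, 3.14, 3.14].

INTERFACE

Orientations are given as a unit quaternion [w, x, y, z].
In Python, from plant import r gives the robot as it stands.
- The arm moves only by the tool move_arm, never from a script. Its argument "targets" is a list of rows, each a list of 3 entries, a list of its own where there are three numbers: the finger opening in mm, from 0 to 91.8, then the shift along the tool's x, y, z in mm, then the turn about the tool's z in degrees. A call has 1 to 8 rows; each row shifts and turns the commanded pose from where the row before left it, along the tool's axes as they then stand; what a row does not reach is not made up. A row lasts 1/12 s, in which the tool goes at most 41.7 mm and 7.16 degrees, less where a joint would pass 70% of its speed; a pose out of reach is approached as far as the arm can. A call is refused whole if a number of a shift passes 41.7 or a number of a turn 7.16, either way. A call with a gripper value outside its range is refused whole. The fingers move at their own pace and stop on an object; the grip force is fixed at half the most. Time passes only in rows, so rows that do not move let the fingers close. It gives the time, the measured TCP pose, the force, the opening and the grip force at its end, in the units of the state.
- r.get_state(): the state, without advancing time (a new reading comes with each control period).
- r.camera(name): name is "scene" or "top" or "wrist"; returns the picture (480x640x3 uint8, red, green, blue); there is no depth.
- r.camera_info(name): a dict with "fx", "fy", "cx", "cy" (pixels), "k1" (the pictures are not rectified: a ray, as slopes to the right and down, at radius r is drawn at 1 + k1 r^2 times it, then the intrinsics apply), "rvec" (rotation vector, rad) and "tvec" (3), from world to camera coordinates, as OpenCV has them; the wrist camera has in their place "tool_from_camera" (4x4, takes a point from camera to tool coordinates, whose origin is the TCP and whose axes are the flange's). Camera axes: x right, y down, z forward; pixel columns grow to the right and rows downward; lengths in mm; the calibration is good to about 2 mm. A picture is of the moment at which its call begins: read the wrist's pose just before it. camera_info takes no time and is no camera call.
- r.sign_off(): hands the job in; it is judged then, once.
The state is a dict: "time": time; "joints": joint angles; "qvel": joint speeds; "tau": joint torques, N m; "eef_pos": TCP position; "ee_rot": TCP orientation; "wrist_force": force on the tool from outside, world axes, zero at the start; "torque": the same for the moment, N m; "width": finger opening in mm; "grasp_force": force on a finger pad.
Only numpy, scipy, OpenCV 4.12 (cv2) and the standard library are available. Lean on these libraries where they do the work, as an engineer would, in place of code of your own. Each camera call takes 0.05 s, during which the arm holds its last target. There are 200 camera calls.

TASK

Put the three steel trays away on the hook beside the microscopes, the large one first, then the medium, then the small, fronts towards the robot so that each nests inside the one before. Press each one back along the arm with about 8 N (at least 5 N for half a second, never more than 20 N): the large one against the rubber stop, each next one flush against the block of the one before. Leave all three hanging still by their eyes, let go, and do not shift the other things on the bench.

Things in the scene. Friction and masses are not known exactly. Their poses are not given: they have to be found in the camera images.
- stand: Heavy fixed stand, post 30 wide and 212 high, with one steel hook arm. Origin: on the bench, right below the arm's root at the post's front face. The arm is level and runs along the stand's -x for 125 mm towards the robot, 12 wide, 10 high, flat top 136 above the bench when empty; it sits in a rubber mount and sinks, staying level, 1 mm per 4 N of load (it can be pressed down 8 mm).
- hook_root (a point): On the arm's top at the post's face. In front of the post a black rubber stop sits on the arm, 20 wide, from 110 to 184 above the bench. It is clamped somewhere along the arm, its front face 10 to 22 mm in front of the post (towards the tip): where is not measured, it must be felt or seen. It is rigid below 50 N.
- hook_tip (a point): Outer end of the arm, middle, at the height of its flat top (136, less when loaded); x along the arm to the post, z up. The last 6 mm is an upturned lip, 8 wide, rising 6 above the arm's top. A tray at rest has its eye's middle 11 below this point; to pass the lip carry the eye's middle about 2 below it (3 mm to spare up and down, 2.5 sideways).
- large: Large tray (mm): steel scoop, open at the top and front (-x), 104 wide (y), 64 deep, floor and walls 3, sides 40 high, back plate (+x) 92 high. A black hanger block (28 wide in y, 30 deep, top at 142) stands in the back's middle. Origin: under the floor, right below the eye's middle; back face x=+15, front x=-49. 0.30 kg +-30%. Starts upright on the bench, front to the robot.
- large_eye (a point): Middle of the eye, 84 above the underside: a hole 17 wide (y), 22 high, along x through the whole block. The block is solid from 11 to 58 mm above this point; grip it there from above, across its 28 mm width. Hung trays face as the arm does (x to the post); touching neighbours have their eyes 30 mm apart, block on block.
- medium: Medium tray (mm): steel scoop, open at the top and front (-x), 88 wide (y), 64 deep, floor and walls 3, sides 40 high, back plate (+x) 82 high. A black hanger block (28 wide in y, 30 deep, top at 132) stands in the back's middle. Origin: under the floor, right below the eye's middle; back face x=+15, front x=-49. 0.26 kg +-30%. Starts upright on the bench, front to the robot.
- medium_eye (a point): Middle of the eye, 74 above the underside: a hole 17 wide (y), 22 high, along x through the whole block. The block is solid from 11 to 58 mm above this point; grip it there from above, across its 28 mm width. Hung trays face as the arm does (x to the post); touching neighbours have their eyes 30 mm apart, block on block.
- small: Small tray (mm): steel scoop, open at the top and front (-x), 72 wide (y), 64 deep, floor and walls 3, sides 40 high, back plate (+x) 72 high. A black hanger block (28 wide in y, 30 deep, top at 122) stands in the back's middle. Origin: under the floor, right below the eye's middle; back face x=+15, front x=-49. 0.22 kg +-30%. Starts upright on the bench, front to the robot.
- small_eye (a point): Middle of the eye, 64 above the underside: a hole 17 wide (y), 22 high, along x through the whole block. The block is solid from 11 to 58 mm above this point; grip it there from above, across its 28 mm width. Hung trays face as the arm does (x to the post); touching neighbours have their eyes 30 mm apart, block on block.
- flask: Bystander: clear culture flask lying flat, 100 x 78 x 30 plus a blue cap along +x (mm); origin under its middle.
- dish: Bystander: clear round dish, 90 across, 16 high (mm); origin under its middle.
- bottle: Bystander: amber bottle, 72 across, 150 high (mm); origin under its middle.
- tipbox: Bystander: flat grey slide box, 80 x 85 x 22 (mm); origin under its middle.
- beaker: Bystander: open glass beaker, 70 across, 85 high (mm); origin under its middle.
- rack: Bystander: white tube rack, 160 x 70 x 50, tubes to 85 (mm); origin under its middle.
- marker: Bystander: black marker pen lying along x, 130 long, 12 thick (mm); origin under its middle.
Things that resemble listed ones, but are neither listed nor needed, are in the scene too. Leave any blue look-alike of the small alone.

How it is judged (in metres and radians):
On the way, in this order (a step that is already met when the one before it is completed fails the run):
1. the large tray is on the arm and is pressed against the rubber stop with more than 4 N (x of large_eye in the frame of hook_tip above 0.018 m and y of large_eye in the frame of hook_tip between -0.006 and 0.006 m and z of large_eye in the frame of hook_tip between -0.015 and 0.008 m and contact force between large and collar_c0 above 4 N), for 0.3 s.
2. the medium tray is on the arm and is pressed against the large one's block with more than 4 N (x of each of large_eye, medium_eye in the frame of hook_tip above 0.018 m and y of large_eye in the frame of hook_tip between -0.006 and 0.006 m and z of large_eye in the frame of hook_tip between -0.015 and 0.008 m and y of medium_eye in the frame of hook_tip between -0.006 and 0.006 m and z of medium_eye in the frame of hook_tip between -0.015 and 0.008 m and x of medium_eye in the frame of large_eye between -0.033 and -0.0275 m and contact force between medium and large above 4 N), for 0.3 s.
3. the small tray is on the arm and is pressed against the medium one's block with more than 4 N (x of each of large_eye, medium_eye, small_eye in the frame of hook_tip above 0.018 m and y of large_eye in the frame of hook_tip between -0.006 and 0.006 m and z of large_eye in the frame of hook_tip between -0.015 and 0.008 m and y of medium_eye in the frame of hook_tip between -0.006 and 0.006 m and z of medium_eye in the frame of hook_tip between -0.015 and 0.008 m and y of small_eye in the frame of hook_tip between -0.006 and 0.006 m and z of small_eye in the frame of hook_tip between -0.015 and 0.008 m and x of small_eye in the frame of medium_eye between -0.033 and -0.0275 m and contact force between small and medium above 4 N), for 0.3 s.
At the end, for the whole second after the job is handed in: All three trays hang still and upright (0.1 rad) by their eyes on the arm behind the lip (eyes 8.5 to 15 mm below the arm's top, within 6 mm of its middle line), large, medium, small from the post outwards, each block touching the next within 2.5 mm (eyes 27.5 to 32.5 mm apart) (x of each of large_eye, medium_eye, small_eye in the frame of hook_tip above 0.018 m and y of large_eye in the frame of hook_tip between -0.006 and 0.006 m and z of large_eye in the frame of hook_tip between -0.015 and 0.008 m and y of medium_eye in the frame of hook_tip between -0.006 and 0.006 m and z of medium_eye in the frame of hook_tip between -0.015 and 0.008 m and y of small_eye in the frame of hook_tip between -0.006 and 0.006 m and z of small_eye in the frame of hook_tip between -0.015 and 0.008 m and z of each of large_eye, medium_eye, small_eye in the frame of hook_tip below -0.0085 m and angle between each of large, medium, small's own z axis and vertical below 0.1 rad and linear speed of each of large, medium, small below 0.01 m/s and contact force between each of large, medium, small and stand above 0.3 N and x of medium_eye in the frame of large_eye between -0.0325 and -0.0275 m and x of small_eye in the frame of medium_eye between -0.0325 and -0.0275 m).
It fails at once if a tray is driven or dropped against the stand or another tray with more than 20 N (contact force between any of large, medium, small and stand above 20 N or contact force between large and medium above 20 N or contact force between any of medium, large and small above 20 N).
It fails at once if a bystander is moved more than 30 mm (distance of any of flask, dish, bottle, tipbox, beaker, rack, marker from where it was at the start of the episode above 0.03 m).
It fails at once if the robot itself bears on the stand with more than 20 N (contact force between any of the arm, the fingers and stand above 20 N).
It also fails if it takes over 72 s, if anything falls off the work surface, if the arm or the gripper's body presses on something with over 40 N, if the wrist force passes 120 N, or if a joint passes its speed limit or range.

## Working session

There is one attempt and no reset: what is moved stays moved. The work goes in short steps, Python scripts to look and compute and a tool call to move; the robot and the scene stay as the last step left them, time stands still between calls to the robot, and variables do not carry over. Pictures are saved under pics/ and viewed, at most 10 in all, crops included, and the job is handed in when it is done.

Besides the shell and the picture viewer there is one more tool, called after "Call:" as name(argument=value, ...), one argument or row to a line, values as JSON. move_arm: Moves the arm, as the interface text tells. Its arguments: {"type":"object","properties":{"targets":{"type":"array","items":{"type":"array"}}},"required":["targets"]}

```bash
mkdir -p pics; ls
python3 - <<'E'
from plant import r
import cv2
s=r.get_state(); print({k:s[k] for k in('time','eef_pos','ee_rot','wrist_force','width')})
for n in('scene','top'):
    print(n,r.camera_info(n)); cv2.imwrite(f'pics/{n}0.png',r.camera(n)[...,::-1])
print(r.camera_info('wrist'))
E
```

```text
pics
{'time': 0.0, 'eef_pos': array([ 253.40278558, -570.87184618,  291.44886044]), 'ee_rot': array([-7.53347456e-04,  9.78264409e-01,  2.07359893e-01, -2.30462064e-04]), 'wrist_force': array([-0.07965325,  0.17983629,  0.00770262]), 'width': 91.91654809851191}
scene {'fx': 435.18626060005886, 'fy': 435.18626060005886, 'cx': 319.83217806198155, 'cy': 235.04312093914442, 'k1': -0.030946450653464925, 'rvec': array([ 1.84485897,  1.27068424, -0.68565578]), 'tvec': array([-158.00999797, -219.06750455, 1597.80531917])}
top {'fx': 558.3823144135683, 'fy': 558.3823144135683, 'cx': 310.66968387626645, 'cy': 240.9958762655713, 'k1': -0.09476573077617484, 'rvec': array([ 2.09537298, -2.13416297,  0.18976727]), 'tvec': array([ -34.64025497,  584.63156805, 1254.58962662])}
{'fx': 351.8269757949183, 'fy': 351.8269757949183, 'cx': 325.01793374434646, 'cy': 239.6687197136868, 'k1': 0.010812445312168715, 'tool_from_camera': array([[-3.54407456e-04, -9.64813239e-01, -2.62935902e-01,
         7.18294141e+01],
       [ 9.99998047e-01, -8.53173748e-04,  1.78274081e-03,
         3.21628519e-01],
       [-1.94434194e-03, -2.62934757e-01,  9.64811657e-01,
        -9.39570295e+01],
       [ 0.00000000e+00,  0.00000000e+00,  0.00000000e+00,
         1.00000000e+00]])}
```

View pics/top0.png

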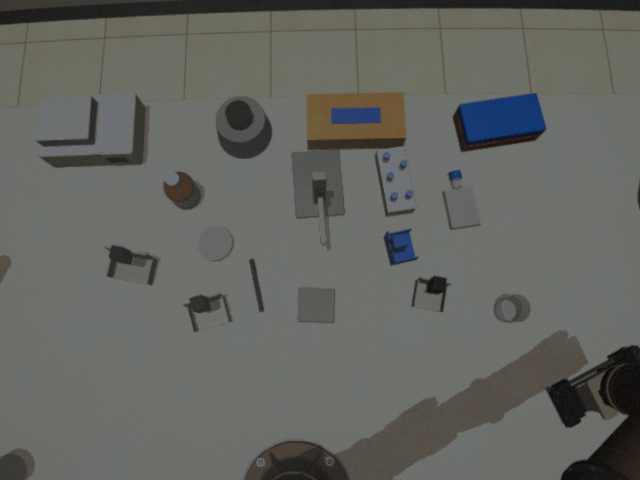

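View pics/scene0.png

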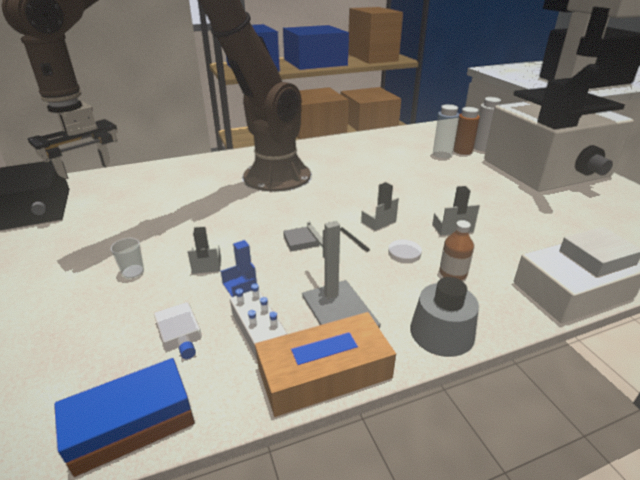

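Candidates: black-block trays at top-image (131,265), (209,310) and (430,293). The blue look-alike is at (400,247) and the stand arm runs (320,195) to (323,243). I take the large to be at left, the medium at (209,310) and the small at (430,293), and will check this in a close crop.

```bash
cat > h.py <<'E'
import numpy as np, cv2
from plant import r
def ray(n,px,s=None):
    c=r.camera_info(n); K=np.array([[c['fx'],0,c['cx']],[0,c['fy'],c['cy']],[0,0,1]])
    u=cv2.undistortPoints(np.array([[px]],float),K,np.array([c['k1'],0,0,0.]))[0,0]
    d=np.array([u[0],u[1],1])
    if n=='wrist':
        T=np.array(c['tool_from_camera']); R=toolR(s)
        return R@T[:3,3]+s['eef_pos'], R@T[:3,:3]@d
    R=cv2.Rodrigues(np.array(c['rvec']))[0]
    return -R.T@np.array(c['tvec']), R.T@d
def toolR(s):
    from scipy.spatial.transform import Rotation as Q
    q=s['ee_rot']; return Q.from_quat([q[1],q[2],q[3],q[0]]).as_matrix()
def at(n,px,z,s=None):
    o,d=ray(n,px,s); return o+d*(z-o[2])/d[2]
def proj(n,P,s=None):
    c=r.camera_info(n); K=np.array([[c['fx'],0,c['cx']],[0,c['fy'],c['cy']],[0,0,1]]); D=np.array([c['k1'],0,0,0.])
    if n=='wrist':
        T=np.array(c['tool_from_camera']); R=toolR(s)
        Rc=(R@T[:3,:3]).T; o=R@T[:3,3]+s['eef_pos']; rv=cv2.Rodrigues(Rc)[0]; t=-Rc@o
    else: rv,t=np.array(c['rvec']),np.array(c['tvec'])
    return cv2.projectPoints(np.array(P,float).reshape(-1,3),rv,t,K,D)[0][:,0]
E
python3 - <<'E'
from h import *
im=cv2.imread('pics/top0.png')
rows=[]
for x,y in((85,230),(165,272),(385,255),(275,180)):
    c=cv2.resize(im[y:y+75,x:x+100],None,fx=4,fy=4,interpolation=cv2.INTER_CUBIC)
    c=cv2.convertScaleAbs(c,alpha=1.5)
    for k in range(0,100,10):
        cv2.putText(c,str(x+k),(k*4,8),0,.3,(0,0,255)); cv2.line(c,(k*4,10),(k*4,14),(0,0,255))
        if k<75: cv2.putText(c,str(y+k),(0,k*4+4),0,.3,(0,0,255)); cv2.line(c,(20,k*4),(24,k*4),(0,0,255))
    rows.append(c)
cv2.imwrite('pics/c1.png',np.vstack([np.hstack(rows[:2]),np.hstack(rows[2:])]))
print(ray('top',(320,240))[0])
E
```

```text
[ 333.86546177  -59.92724198 1342.36050596]
```

View pics/c1.png

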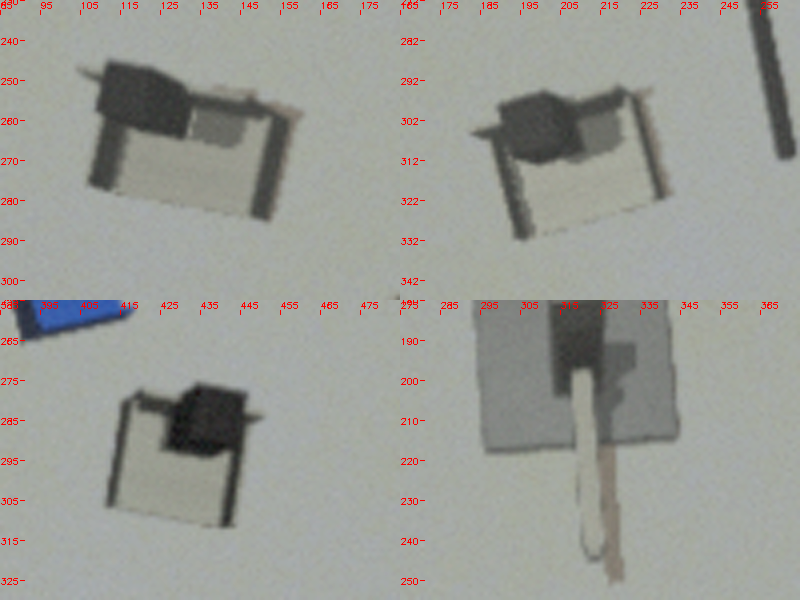

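Crop: the left tray is the widest (107–155 px), the lower-left one is medium, and the right one is narrowest and has a black block, so it is the small (not blue). Arm: root near (319.5,198), tip near (323.5,243). Now fitting poses with a model silhouette.

```bash
cat > fit.py <<'E'
from h import *
from scipy.optimize import minimize
TR={'large':(104,92,142,84),'medium':(88,82,132,74),'small':(72,72,122,64)}
def boxes(n):
    w,b,t,e=TR[n]; h=w/2
    return [(-49,15,-h,-h+3,0,40),(-49,15,h-3,h,0,40),(12,15,-h,h,0,b),(-15,15,-14,14,e-11,t)]
def mask(cam,boxs,p,s,win,f):
    x0,y0,x1,y1=win; m=np.zeros(((y1-y0)*f,(x1-x0)*f),np.uint8)
    c,sn=np.cos(p[2]),np.sin(p[2])
    for a in boxs:
        P=np.array([[x*c-y*sn+p[0],x*sn+y*c+p[1],z] for x in a[:2] for y in a[2:4] for z in a[4:]])
        q=(proj(cam,P,s)-[x0,y0])*f+(f-1)/2
        cv2.fillConvexPoly(m,cv2.convexHull(np.round(q*16).astype(np.int32)),1,shift=4)
    return m
def fit(cam,im,n,p0,win,thr,s=None,f=4):
    g=cv2.resize(im[win[1]:win[3],win[0]:win[2]].max(2),None,fx=f,fy=f,interpolation=cv2.INTER_CUBIC)
    d=(g<thr).astype(np.uint8)
    def cost(p):
        m=mask(cam,boxes(n),(p[0],p[1],p[2]/100),s,win,f); return 1-(m&d).sum()/max(1,(m|d).sum())
    best=None
    for dy in(-15,0,15):
        o=minimize(cost,[p0[0],p0[1],p0[2]*100+dy],method='Nelder-Mead',options=dict(initial_simplex=np.array([p0[0],p0[1],p0[2]*100+dy])+np.array([[0,0,0],[12,0,0],[0,12,0],[0,0,12]]),maxiter=200))
        if best is None or o.fun<best.fun: best=o
    return best.x*[1,1,.01],best.fun
E
python3 - <<'E'
from fit import *
im=cv2.imread('pics/top0.png')
for n,win,c in(('large',(95,238,170,295),(130,268)),('medium',(175,285,237,337),(208,315)),('small',(405,268,460,315),(430,297))):
    g=at('top',c,0); 
    for thr in (75,90): 
        p,q=fit('top',im,n,(g[0],g[1],0.),win,thr); print(n,thr,g.round(),p.round(3),round(q,3))
a=at('top',(323.5,243),142);b=at('top',(319.5,198),136);c=at('top',(322.2,235),136)
print('arm',a,b,c,np.arctan2(b[1]-c[1],b[0]-c[0]))
for px in((293,152),(340,150.5),(344.5,215),(296.5,218)): print('baseplate',at('top',px,8))
E
```

```text
large 75 [536. 401.   0.] [ 5.49882e+02  3.85691e+02 -1.93000e-01] 0.224Traceback (most recent call last):
  File "<stdin>", line 6, in <module>
  File "fit.py", line 22, in fit
    o=minimize(cost,[p0[0],p0[1],p0[2]*100+dy],method='Nelder-Mead',options=dict(initial_simplex=np.array([p0[0],p0[1],p0[2]*100+dy])+np.array([[0,0,0],[12,0,0],[0,12,0],[0,0,12]]),maxiter=200))
    res = _minimize_neldermead(fun, x0, args, callback, bounds=bounds,
                               **options)
    fxr = func(xr)
    fx = function(np.copy(x), *(wrapper_args + args))
  File "fit.py", line 19, in cost
    m=mask(cam,boxes(n),(p[0],p[1],p[2]/100),s,win,f); return 1-(m&d).sum()/max(1,(m|d).sum())
  File "fit.py", line 12, in mask
    q=(proj(cam,P,s)-[x0,y0])*f+(f-1)/2
       ~~~~^^^^^^^^^
  File "h.py", line 18, in proj
    c=r.camera_info(n); K=np.array([[c['fx'],0,c['cx']],[0,c['fy'],c['cy']],[0,0,1]]); D=np.array([c['k1'],0,0,0.])
ValueError: time passes only in moves, steps and waits
```

```bash
sed -i 's/r\.camera_info(n)/ci(n)/' h.py; sed -i '2a import functools\n@functools.cache\ndef ci(n): return r.camera_info(n)' h.py
python3 - <<'E'
from fit import *
im=cv2.imread('pics/top0.png')
for n,win,c in(('large',(95,238,170,295),(130,268)),('medium',(175,285,237,337),(208,315)),('small',(405,268,460,315),(430,297))):
    g=at('top',c,0)
    for thr in (75,95): 
        p,q=fit('top',im,n,(g[0],g[1],0.),win,thr); print(n,thr,g.round(),p.round(3),round(q,3))
a=at('top',(323.5,243),142);b=at('top',(319.5,198),136);c=at('top',(322.2,235),136)
print('arm',a,b,c,np.arctan2(b[1]-c[1],b[0]-c[0]))
for px in((293,152),(340,150.5),(344.5,215),(296.5,218)): print('baseplate',at('top',px,8))
E
```

```text
large 75 [536. 401.   0.] [ 5.49882e+02  3.85691e+02 -1.93000e-01] 0.224
large 95 [536. 401.   0.] [ 5.49136e+02  3.85611e+02 -1.81000e-01] 0.214
medium 75 [418. 205.   0.] [4.35907e+02 2.00798e+02 2.53000e-01] 0.249
medium 95 [418. 205.   0.] [4.36675e+02 2.01923e+02 2.75000e-01] 0.202
small 75 [ 452. -330.    0.] [ 4.70636e+02 -3.24947e+02 -2.14000e-01] 0.202
small 95 [ 452. -330.    0.] [ 4.69674e+02 -3.25876e+02 -2.21000e-01] 0.116
arm [562.15398498 -74.32519626 142.        ] [665.83631421 -67.65761957 136.        ] [581.30470894 -71.91453377 136.        ] 0.0503163416351633
baseplate [822.52945463  -4.15814702   8.        ]
baseplate [ 823.92262303 -122.61727704    8.        ]
baseplate [ 656.60313011 -128.99214465    8.        ]
baseplate [651.42445159 -10.99499666   8.        ]
```

Fits agree with the bench (heights and sizes consistent, reach 480–670 mm). Next is a hover over the arm, then over the large tray. The planner works out the tool-axis rows.

```bash
cat > go.py <<'E'
from h import *
import sys,json
def yaw(s): R=toolR(s); return np.arctan2(R[1,0],R[0,0])
def plan(s,p,y,w,step=40):
    R=toolR(s); d=np.array(p)-s['eef_pos']; a=-(y-yaw(s)); a=np.degrees((a+np.pi)%(2*np.pi)-np.pi)
    n=max(1,int(np.ceil(max(np.linalg.norm(d)/step,abs(a)/7)))); rows=[]; acc=np.zeros(3); ta=0
    for k in range(n):
        t=np.radians(ta); Rz=np.array([[np.cos(t),-np.sin(t),0],[np.sin(t),np.cos(t),0],[0,0,1]])
        v=np.clip(np.round((R@Rz).T@(d*(k+1)/n-acc)*2)/2,-41.5,41.5); acc=acc+R@Rz@v
        da=round(a*(k+1)/n-ta,1); ta+=da
        rows.append([w,[float(x) for x in v],da])
    for i in range(0,n,8): print(json.dumps(rows[i:i+8]))
def show(s): print('t',round(s['time'],2),'pos',s['eef_pos'].round(1),'yaw',round(yaw(s),3),'F',s['wrist_force'].round(1),'w',round(s['width'],1),'g',np.round(s['grasp_force'],1),'tilt',toolR(s)[:,2].round(4))
if __name__=='__main__':
    s=r.get_state(); show(s); a=[float(v) for v in sys.argv[1:]]
    if a: plan(s,a[:3],a[3],a[4],*(a[5:]))
E
python3 go.py 605 -71 330 0.045 91
```

```text
t 0.1 pos [ 253.4 -570.9  291.5] yaw 0.418 F [ 0.6 -0.9  0. ] w 91.9 g 0.0 tilt [-7.0e-04  1.3e-03 -1.0e+00]
[[91.0, [33.0, -19.5, -2.5], 1.3], [91.0, [32.0, -20.5, -2.5], 1.4], [91.0, [32.0, -21.0, -2.0], 1.3], [91.0, [31.0, -22.0, -2.5], 1.3], [91.0, [31.0, -22.5, -2.5], 1.4], [91.0, [30.0, -23.5, -2.5], 1.3], [91.0, [30.0, -24.0, -2.0], 1.3], [91.0, [29.0, -24.5, -2.5], 1.4]]
[[91.0, [28.5, -25.5, -2.5], 1.3], [91.0, [28.0, -26.0, -2.5], 1.4], [91.0, [27.5, -27.0, -2.0], 1.3], [91.0, [26.5, -27.0, -2.5], 1.3], [91.0, [26.0, -28.0, -2.5], 1.4], [91.0, [25.5, -28.5, -2.5], 1.3], [91.0, [25.0, -29.0, -2.0], 1.3], [91.0, [24.0, -30.0, -2.5], 1.4]]
```

Call:
move_arm(
  targets=[
    [91, [33, -19.5, -2.5], 1.3],
    [91, [32, -20.5, -2.5], 1.4],
    [91, [32, -21, -2], 1.3],
    [91, [31, -22, -2.5], 1.3],
    [91, [31, -22.5, -2.5], 1.4],
    [91, [30, -23.5, -2.5], 1.3],
    [91, [30, -24, -2], 1.3],
    [91, [29, -24.5, -2.5], 1.4],
  ],
)

```text
time: 0.77
eef_pos: [429.9, -319.6, 311.1]
ee_rot: [-0.0, 0.993, 0.115, -0.0]
wrist_force: [0.8, -0.8, -0.5]
width: 90.8
grasp_force: 0.0
```

Call:
move_arm(
  targets=[
    [91, [28.5, -25.5, -2.5], 1.3],
    [91, [28, -26, -2.5], 1.4],
    [91, [27.5, -27, -2], 1.3],
    [91, [26.5, -27, -2.5], 1.3],
    [91, [26, -28, -2.5], 1.4],
    [91, [25.5, -28.5, -2.5], 1.3],
    [91, [25, -29, -2], 1.3],
    [91, [24, -30, -2.5], 1.4],
  ],
)

```text
time: 1.43
eef_pos: [605.9, -69.6, 330.0]
ee_rot: [0.0, 1.0, 0.021, -0.0]
wrist_force: [0.4, -0.6, 0.1]
width: 90.8
grasp_force: 0.0
```

Call:
move_arm(
  targets=[
    [91, [0, 0, 0], 0],
    [91, [0, 0, 0], 0],
  ],
)

```text
time: 1.6
eef_pos: [606.1, -68.1, 329.5]
ee_rot: [-0.001, 1.0, 0.025, -0.0]
wrist_force: [-1.5, -0.7, -0.2]
width: 90.9
grasp_force: 0.0
```

```bash
cat > snap.py <<'E'
from go import *
import pickle
n=sys.argv[1]; s=r.get_state(); im=r.camera('wrist')[...,::-1]
cv2.imwrite(f'pics/{n}.png',im); pickle.dump({k:np.array(s[k]) for k in('eef_pos','ee_rot')},open(f'pics/{n}.pkl','wb')); show(s)
E
python3 snap.py arm; python3 go.py 549.5 385.7 330 -0.187 91
```

```text
t 1.6 pos [606.1 -68.1 329.5] yaw 0.049 F [-1.5 -0.7 -0.2] w 90.9 g 0.0 tilt [-9.0e-04  1.2e-03 -1.0e+00]
t 1.65 pos [605.3 -70.5 329.5] yaw 0.046 F [-0.3 -0.4 -0.7] w 91.2 g 0.0 tilt [-1.3e-03 -2.0e-04 -1.0e+00]
[[91.0, [-3.0, -38.0, -0.0], 1.1], [91.0, [-3.5, -38.5, -0.0], 1.1], [91.0, [-4.5, -38.0, -0.0], 1.1], [91.0, [-5.0, -38.0, -0.0], 1.2], [91.0, [-6.0, -37.5, -0.0], 1.1], [91.0, [-6.5, -38.0, -0.0], 1.1], [91.0, [-7.0, -37.5, -0.5], 1.1], [91.0, [-8.5, -37.5, 0.0], 1.1]]
[[91.0, [-8.5, -37.0, 0.0], 1.1], [91.0, [-9.5, -37.5, 0.0], 1.1], [91.0, [-10.0, -36.5, 0.0], 1.2], [91.0, [-11.0, -37.0, 0.0], 1.1]]
```

View pics/arm.png

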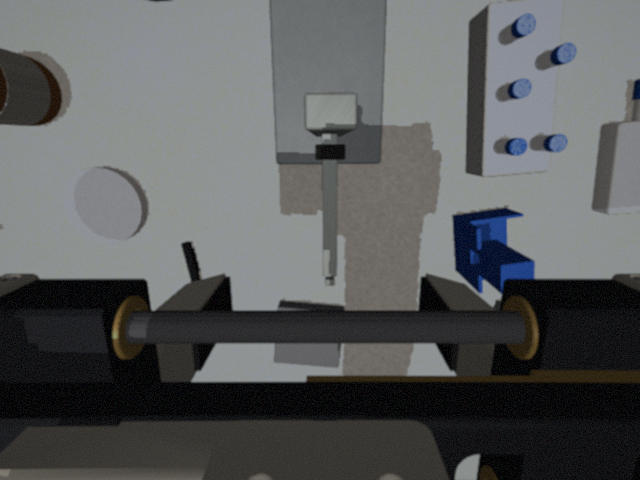

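The picture shows the arm from the stop (330,152) to the lip (329.5,283), with the post top at (331,112). Now measuring its line from the edges.

Run:
```python
from go import *
import pickle
s=pickle.load(open('pics/arm.pkl','rb')); im=cv2.imread('pics/arm.png').max(2).astype(float)
C=[]
for row in range(175,272,8):
    l=cv2.GaussianBlur(im[row:row+1,300:360],(5,1),0)[0]; print(row,l[12:48:1].astype(int).tolist()) if row in(175,231) else 0
print(im[270:292,330].astype(int).tolist(), im[140:168,330].astype(int).tolist())
for px,z in(((330,285),142),((329.5,277),142),((330,160),184),((330,200),136),((329.7,260),136),((306,95),212),((356,95),212)): print(px,z,at('wrist',px,z,s).round(1))
```

```text
175 [111, 111, 112, 112, 111, 111, 110, 107, 103, 96, 91, 90, 93, 95, 96, 97, 96, 96, 96, 96, 96, 95, 94, 92, 93, 99, 107, 112, 113, 113, 112, 112, 112, 110, 109, 108]
231 [151, 151, 151, 150, 150, 149, 149, 149, 148, 140, 125, 108, 95, 89, 89, 89, 89, 90, 91, 92, 92, 90, 89, 91, 95, 100, 106, 111, 112, 112, 112, 111, 110, 109, 111, 111]
[86, 85, 88, 97, 111, 109, 85, 58, 46, 59, 80, 93, 93, 92, 96, 108, 135, 148, 148, 149, 149, 148] [106, 97, 96, 90, 60, 23, 8, 11, 26, 22, 19, 15, 26, 17, 25, 13, 22, 7, 18, 57, 81, 96, 97, 96, 93, 97, 96, 92]
(330, 285) 142 [561.2 -74.7 142. ]
(329.5, 277) 142 [568.5 -73.9 142. ]
(330, 160) 184 [667.7 -68.5 184. ]
(330, 200) 136 [633.6 -71.  136. ]
(329.7, 260) 136 [581.8 -73.4 136. ]
(306, 95) 212 [703.6 -52.8 212. ]
(356, 95) 212 [704.9 -80.7 212. ]
```

Call:
move_arm(
  targets=[
    [91, [-7, -38, 0], 1.1],
    [91, [-7.5, -38.5, 0], 1.1],
    [91, [-8.5, -38, 0], 1.1],
    [91, [-9, -38, 0], 1.2],
    [91, [-10, -37.5, 0], 1.1],
    [91, [-10.5, -38, 0], 1.1],
    [91, [-11, -37.5, -0.5], 1.1],
    [91, [-12.5, -37.5, 0], 1.1],
  ],
)

```text
time: 2.32
eef_pos: [536.3, 233.3, 330.8]
ee_rot: [0.001, 0.998, -0.057, 0.0]
wrist_force: [1.4, 0.2, -0.1]
width: 90.7
grasp_force: 0.0
```

Call:
move_arm(
  targets=[
    [91, [-14, -37, 0], 1.1],
    [91, [-15, -37.5, 0], 1.1],
    [91, [-16, -36.5, 0], 1.2],
    [91, [-17, -37, 0], 1.1],
    [91, [0, 0, 0], 0],
    [91, [0, 0, 0], 0],
    [91, [0, 0, 0], 0],
  ],
)

```text
time: 2.9
eef_pos: [496.7, 387.3, 330.4]
ee_rot: [0.001, 0.995, -0.095, 0.0]
wrist_force: [0.9, 0.2, 0.0]
width: 90.7
grasp_force: 0.0
```

```bash
python3 snap.py large
```

```text
t 2.9 pos [496.7 387.3 330.4] yaw -0.191 F [0.9 0.2 0. ] w 90.7 g 0.0 tilt [ 2.0e-04 -1.7e-03 -1.0e+00]
```

View pics/large.png

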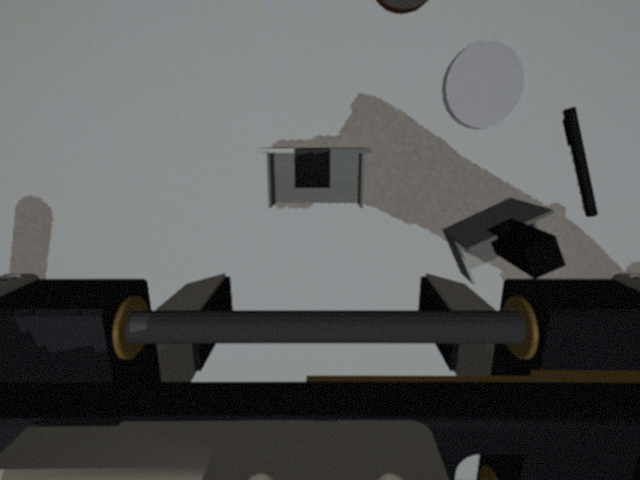

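The large tray's block top is at (295–329,149–188), and the medium's block is at lower right (527,245). Now fitting.

Run:
```python
from go import *
import pickle
s=pickle.load(open('pics/large.pkl','rb'))
c=at('wrist',(312,168.5),142,s); print(c)
for px in((295,149),(329,149),(295,188),(329.5,188)): print(at('wrist',px,142,s).round(1))
for px in((271,206),(362,206)): print('front corner z0',at('wrist',px,0,s).round(1))
for px in((263,149),(371,149)): print('back top z92',at('wrist',px,92,s).round(1))
```

```text
[551.01808921 386.90273821 142.        ]
[568.1 396.9 142. ]
[563.1 371.  142. ]
[538.6 403.3 142. ]
[533.4 376.2 142. ]
front corner z0 [508.4 451.2   0. ]
front corner z0 [487.3 342.4   0. ]
back top z92 [573.8 429.6  92. ]
back top z92 [555.  332.7  92. ]
```

```bash
python3 go.py 550.5 386.7 230 -0.19 91
```

```text
t 2.95 pos [497.1 386.7 330.5] yaw -0.192 F [ 0.2 -1.  -0.2] w 91.2 g 0.0 tilt [ 4.0e-04 -1.7e-03 -1.0e+00]
[[91.0, [17.5, -3.5, 33.5], -0.0], [91.0, [17.5, -3.5, 33.5], -0.1], [91.0, [17.5, -3.5, 33.5], -0.0]]
```

Call:
move_arm(
  targets=[
    [91, [17.5, -3.5, 33.5], 0],
    [91, [17.5, -3.5, 33.5], 0],
    [91, [17.5, -3.5, 33.5], 0],
    [70, [0, 0, 25], 0],
    [60, [0, 0, 26], 0],
    [60, [0, 0, 0], 0],
    [60, [0, 0, 0], 0],
  ],
)

```text
time: 3.53
eef_pos: [549.9, 387.0, 178.5]
ee_rot: [0.001, 0.995, -0.096, -0.001]
wrist_force: [0.9, 0.8, -0.1]
width: 68.8
grasp_force: 0.0
```

```bash
python3 go.py 550.5 386.7 179 -0.19 60
```

```text
t 3.53 pos [549.9 387.  178.5] yaw -0.192 F [ 0.9  0.8 -0.1] w 68.8 g 0.0 tilt [-0.0019 -0.0026 -1.    ]
[[60.0, [0.5, 0.0, -0.5], -0.1]]
```

Call:
move_arm(
  targets=[
    [10, [0, 0, 0], 0],
    [10, [0, 0, 0], 0],
    [10, [0, 0, 0], 0],
    [10, [0, 0, 0], 0],
    [10, [0, 0, 0], 0],
    [10, [0, 0, 0], 0],
    [10, [0, 0, 0], 0],
    [10, [0, 0, 0], 0],
  ],
)

```text
time: 4.2
eef_pos: [549.4, 389.4, 179.3]
ee_rot: [0.0, 0.996, -0.095, 0.0]
wrist_force: [-0.7, -0.8, 1.7]
width: 28.1
grasp_force: 30.0
```

```bash
python3 go.py
```

```text
t 4.2 pos [549.4 389.4 179.3] yaw -0.19 F [-0.7 -0.8  1.7] w 28.1 g 30.0 tilt [ 0.e+00 -4.e-04 -1.e+00]
```

Call:
move_arm(
  targets=[
    [10, [0, 0, -15], 0],
    [10, [0, 0, -30], 0],
    [10, [0, 0, -35], 0],
    [10, [0, 0, -20], 0],
    [10, [0, 0, 0], 0],
    [10, [0, 0, 0], 0],
  ],
)

```text
time: 4.7
eef_pos: [549.6, 389.9, 279.9]
ee_rot: [-0.001, 0.996, -0.095, 0.001]
wrist_force: [-0.2, -0.7, -3.3]
width: 27.9
grasp_force: 30.0
```

```bash
python3 go.py 522 -76 250 0.047 10 30
```

```text
t 4.7 pos [549.6 389.9 279.9] yaw -0.19 F [-0.2 -0.7 -3.3] w 27.9 g 30.0 tilt [ 0.0015  0.0012 -1.    ]
[[10.0, [4.0, 29.0, 2.0], -0.8], [10.0, [3.0, 29.0, 1.5], -0.9], [10.0, [3.0, 29.0, 2.0], -0.8], [10.0, [2.5, 29.0, 2.0], -0.9], [10.0, [2.0, 29.0, 1.5], -0.8], [10.0, [2.0, 29.0, 2.0], -0.9], [10.0, [1.0, 29.5, 2.0], -0.8], [10.0, [1.0, 29.0, 1.5], -0.9]]
[[10.0, [0.0, 29.0, 2.0], -0.8], [10.0, [0.0, 29.5, 2.0], -0.9], [10.0, [-0.5, 29.0, 1.5], -0.8], [10.0, [-1.0, 29.0, 2.0], -0.9], [10.0, [-1.0, 29.5, 2.0], -0.8], [10.0, [-2.0, 29.0, 1.5], -0.9], [10.0, [-2.5, 29.0, 2.0], -0.8], [10.0, [-2.5, 29.0, 2.0], -0.9]]
```

Call:
move_arm(
  targets=[
    [10, [4, 29, 2], -0.8],
    [10, [3, 29, 1.5], -0.9],
    [10, [3, 29, 2], -0.8],
    [10, [2.5, 29, 2], -0.9],
    [10, [2, 29, 1.5], -0.8],
    [10, [2, 29, 2], -0.9],
    [10, [1, 29.5, 2], -0.8],
    [10, [1, 29, 1.5], -0.9],
  ],
)

```text
time: 5.37
eef_pos: [534.2, 154.7, 262.3]
ee_rot: [0.001, 0.999, -0.035, -0.002]
wrist_force: [0.1, -0.2, -2.3]
width: 27.7
grasp_force: 30.0
```

Call:
move_arm(
  targets=[
    [10, [0, 29, 2], -0.8],
    [10, [0, 29.5, 2], -0.9],
    [10, [-0.5, 29, 1.5], -0.8],
    [10, [-1, 29, 2], -0.9],
    [10, [-1, 29.5, 2], -0.8],
    [10, [-2, 29, 1.5], -0.9],
    [10, [-2.5, 29, 2], -0.8],
    [10, [-2.5, 29, 2], -0.9],
  ],
)

```text
time: 6.03
eef_pos: [520.1, -77.6, 247.7]
ee_rot: [-0.0, 1.0, 0.024, -0.002]
wrist_force: [0.6, -0.4, -3.1]
width: 27.7
grasp_force: 30.0
```

Call:
move_arm(
  targets=[
    [10, [0, 0, 0], 0],
    [10, [0, 0, 0], 0],
    [10, [0, 0, 0], 0],
    [10, [0, 0, 0], 0],
    [10, [0, 0, 0], 0],
  ],
)

```text
time: 6.45
eef_pos: [521.6, -74.9, 249.3]
ee_rot: [-0.0, 1.0, 0.025, -0.0]
wrist_force: [-1.1, 0.8, -1.9]
width: 27.9
grasp_force: 30.0
```

```bash
cat > armline.py <<'E'
from go import *
# average 3 pictures+states; report arm axis in tool frame
L=[];P=[]
ims=[]
for i in range(4):
    s=r.get_state(); ims.append(r.camera('wrist')[...,::-1].astype(float)); P.append(s); show(s)
im=np.mean(ims,0).astype(np.uint8); cv2.imwrite('pics/%s.png'%sys.argv[1],im)
s={'eef_pos':np.mean([p['eef_pos'] for p in P],0),'ee_rot':np.mean([p['ee_rot']*np.sign(p['ee_rot'][1]) for p in P],0)}
s['ee_rot']/=np.linalg.norm(s['ee_rot'])
import pickle; pickle.dump(s,open('pics/%s.pkl'%sys.argv[1],'wb')); print('mean',s['eef_pos'].round(2),'yaw',round(yaw(s),4))
E
python3 armline.py stand1
```

```text
t 6.45 pos [521.6 -74.9 249.3] yaw 0.05 F [-1.1  0.8 -1.9] w 27.9 g 30.0 tilt [-8.e-04  5.e-04 -1.e+00]
t 6.5 pos [521.6 -75.1 249.4] yaw 0.05 F [-0.2  0.4 -2.3] w 27.7 g 30.0 tilt [-5.e-04  4.e-04 -1.e+00]
t 6.55 pos [521.7 -75.3 249.6] yaw 0.049 F [-0.4  0.9 -2.8] w 28.0 g 30.0 tilt [-2.e-04  2.e-04 -1.e+00]
t 6.6 pos [521.7 -75.5 249.7] yaw 0.049 F [-0.4 -0.4 -2.8] w 28.1 g 30.0 tilt [-1.e-04  1.e-04 -1.e+00]
mean [521.65 -75.19 249.48] yaw 0.0495
```

View pics/stand1.png

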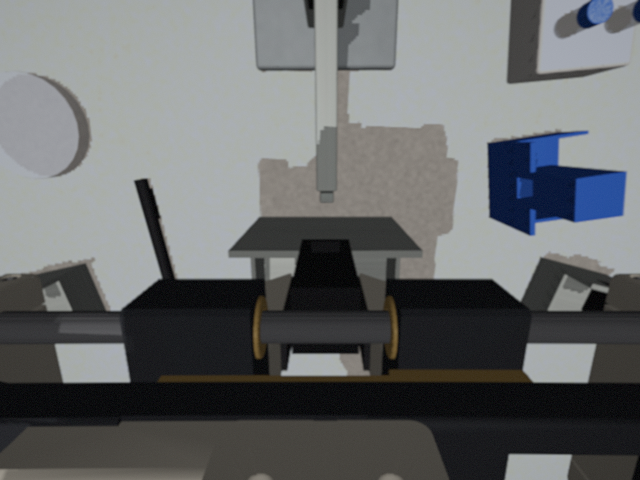

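The picture shows the arm from (327,30) to the lip end (327,202), the held block's top edge at (303–350,241), and the tray plate at (231–419,253). They look lined up within about 1 mm. Quantifying:

```bash
cat > edges.py <<'E'
from go import *
import pickle
n=sys.argv[1]; s=pickle.load(open(f'pics/{n}.pkl','rb')); im=cv2.imread(f'pics/{n}.png').astype(float).sum(2)
R=toolR(s); r0,r1=int(sys.argv[2]),int(sys.argv[3]); L=[]
for row in range(r0,r1,10):
    g=np.gradient(im[row-2:row+3].mean(0)); a=np.abs(cv2.GaussianBlur(g[None],(3,1),0)[0])
    l=308+np.argmax(a[308:324]); q=330+np.argmax(a[330:346])
    c=[R.T@(at('wrist',(x,row),136,s)-s['eef_pos']) for x in(l,q)]
    L.append((row,l,q,c[0][0].round(1),c[0][1].round(1),c[1][1].round(1),((c[0]+c[1])/2)[1].round(2)))
for x in L: print(*x)
A=np.array(L,float); print('line y(tool) vs x: slope,off',np.polyfit(A[:,3],A[:,6],1))
E
python3 edges.py stand1 75 185
python3 - <<'E'
from go import *
import pickle
s=pickle.load(open('pics/stand1.pkl','rb'));R=toolR(s)
im=cv2.imread('pics/stand1.png').max(2); print(im[185:210,327].tolist())
for px,z in(((327,203),142),((327,192),142),((303,241),307),((303,241),249.5-179+142),((350,241),249.5-179+142),((231,253),249.5-179+92),((419,253),249.5-179+92)): print(px,(R.T@(at('wrist',px,z,s)-s['eef_pos'])).round(1),at('wrist',px,z,s).round(1))
E
```

```text
75 314 336 107.8 -5.7 6.2 0.25
85 314 336 102.8 -5.7 6.2 0.25
95 314 336 97.7 -5.8 6.3 0.24
105 317 336 92.6 -4.2 6.3 1.07
115 314 336 87.4 -5.9 6.4 0.24
125 317 335 82.1 -4.2 5.8 0.8
135 320 337 76.7 -2.6 7.0 2.21
145 315 337 71.3 -5.5 7.1 0.8
155 315 337 65.8 -5.5 7.1 0.81
165 315 337 60.2 -5.5 7.2 0.81
175 315 337 54.5 -5.6 7.2 0.81
line y(tool) vs x: slope,off [-0.01372729  1.87540558]
[114, 115, 114, 116, 113, 97, 70, 67, 90, 107, 111, 110, 109, 110, 106, 104, 104, 105, 123, 130, 129, 128, 130, 133, 134]
(327, 203) [ 39.    1.4 107.5] [560.7 -74.6 142. ]
(327, 192) [ 45.4   1.4 107.5] [567.  -74.3 142. ]
(303, 241) [ 61.8  -2.4 -57.5] [583.3 -69.7 307. ]
(303, 241) [35.8 -8.4 37. ] [556.9 -65.  212.5]
(350, 241) [35.7  9.7 37. ] [557.8 -83.1 212.5]
(231, 253) [ 15.3 -50.4  87. ] [534.4 -24.1 162.5]
(419, 253) [15.2 50.8 87. ] [ 539.3 -125.1  162.5]
```

Call:
move_arm(
  targets=[
    [10, [0, 0.5, 10], 0],
    [10, [0, 0.5, 10.5], 0],
    [10, [0, 0, 0], 0],
    [10, [0, 0, 0], 0],
    [10, [0, 0, 0], 0],
    [10, [0, 0, 0], 0],
  ],
)

```text
time: 7.15
eef_pos: [521.9, -77.3, 229.3]
ee_rot: [0.0, 1.0, 0.024, 0.0]
wrist_force: [0.1, -0.7, -2.9]
width: 28.3
grasp_force: 30.0
```

```bash
python3 armline.py stand2; python3 edges.py stand2 15 160
python3 - <<'E'
import cv2
from plant import r
cv2.imwrite('pics/sc2.png',cv2.resize(r.camera('scene')[190:340,240:440,::-1],None,fx=4,fy=4,interpolation=cv2.INTER_CUBIC))
E
```

```text
t 7.15 pos [521.9 -77.3 229.3] yaw 0.048 F [ 0.1 -0.7 -2.9] w 28.3 g 30.0 tilt [ 2.e-04 -0.e+00 -1.e+00]
t 7.2 pos [521.9 -77.3 229.5] yaw 0.048 F [-0.2 -0.2 -3.6] w 27.6 g 30.0 tilt [ 5.e-04 -0.e+00 -1.e+00]
t 7.25 pos [521.9 -77.3 229.5] yaw 0.048 F [ 0.3  0.6 -3.2] w 28.0 g 30.0 tilt [ 7.e-04 -1.e-04 -1.e+00]
t 7.3 pos [521.9 -77.3 229.5] yaw 0.048 F [ 0.2 -0.2 -1.9] w 28.0 g 30.0 tilt [ 6.e-04 -1.e-04 -1.e+00]
mean [521.91 -77.3  229.46] yaw 0.0477
15 308 333 130.1 -7.8 4.0 -1.89
25 309 333 125.9 -7.3 4.0 -1.67
35 310 333 121.7 -6.9 4.0 -1.45
45 310 333 117.5 -7.0 4.0 -1.46
55 310 333 113.2 -7.0 4.1 -1.47
65 309 333 108.8 -7.6 4.1 -1.73
75 308 332 104.3 -8.1 3.6 -2.24
85 308 332 99.8 -8.2 3.7 -2.25
95 308 332 95.3 -8.2 3.7 -2.27
105 311 332 90.6 -6.8 3.7 -1.54
115 308 332 85.9 -8.3 3.7 -2.31
125 311 332 81.1 -6.9 3.7 -1.57
135 314 334 76.3 -5.4 4.8 -0.31
145 310 334 71.4 -7.5 4.8 -1.35
155 310 334 66.4 -7.6 4.9 -1.36
line y(tool) vs x: slope,off [-0.00713691 -0.94987568]
```

View pics/sc2.png

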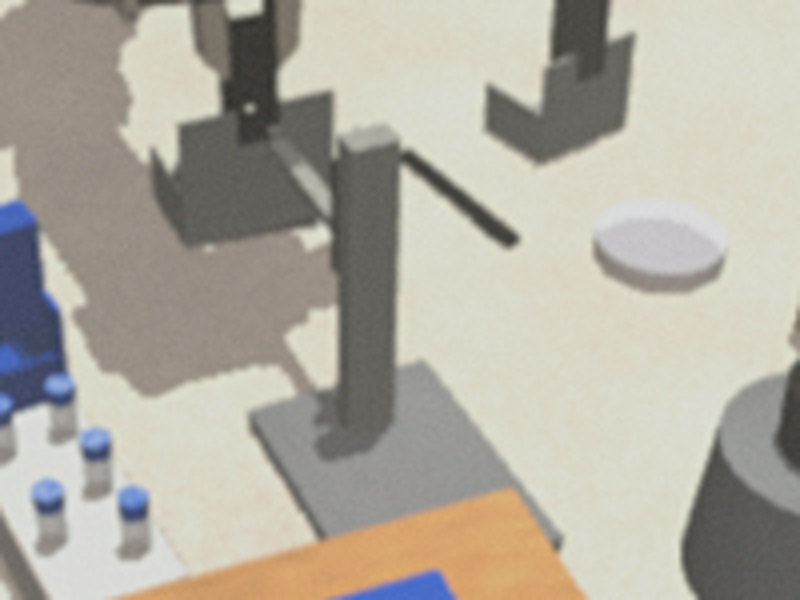

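Scene crop: the tray hangs level in front of the arm and its eye lines up with the tip. The arm reads 1.6 mm to tool −y now that the tool has settled. Correcting, then inserting slowly.

Call:
move_arm(
  targets=[
    [10, [0, -1.6, 0], 0],
    [10, [0, 0, 0], 0],
    [10, [10, 0, 0], 0],
    [10, [10, 0, 0], 0],
    [10, [5, 0, 0], 0],
    [10, [0, 0, 0], 0],
    [10, [0, 0, 0], 0],
    [10, [0, 0, 0], 0],
  ],
)

```text
time: 8.07
eef_pos: [546.4, -74.5, 229.0]
ee_rot: [-0.0, 1.0, 0.024, -0.0]
wrist_force: [-0.7, -0.5, -3.0]
width: 28.0
grasp_force: 30.0
```

```bash
python3 armline.py stand3; python3 edges.py stand3 15 120
```

```text
t 8.07 pos [546.4 -74.5 229. ] yaw 0.048 F [-0.7 -0.5 -3. ] w 28.0 g 30.0 tilt [-7.e-04 -0.e+00 -1.e+00]
t 8.12 pos [546.3 -74.6 229. ] yaw 0.048 F [ 0.4  0.5 -2.9] w 27.8 g 30.0 tilt [-7.e-04 -1.e-04 -1.e+00]
t 8.17 pos [546.3 -74.6 229.1] yaw 0.048 F [-1.4  0.1 -2.6] w 28.0 g 30.0 tilt [-5.e-04 -1.e-04 -1.e+00]
t 8.22 pos [546.3 -74.6 229.2] yaw 0.048 F [-0.1 -0.3 -2.2] w 27.6 g 30.0 tilt [-3.e-04 -1.e-04 -1.e+00]
mean [546.31 -74.53 229.07] yaw 0.0477
15 320 345 129.9 -2.1 9.6 3.72
25 309 345 125.8 -7.3 9.6 1.16
35 311 337 121.6 -6.4 5.9 -0.26
45 311 337 117.3 -6.5 5.9 -0.26
55 312 336 113.0 -6.0 5.5 -0.27
65 313 336 108.7 -5.6 5.5 -0.03
75 313 336 104.2 -5.6 5.6 -0.04
85 313 336 99.8 -5.7 5.6 -0.04
95 313 336 95.2 -5.7 5.6 -0.04
105 311 335 90.6 -6.8 5.2 -0.79
115 311 335 85.9 -6.8 5.2 -0.8
line y(tool) vs x: slope,off [ 0.05935965 -6.21879079]
```

Call:
move_arm(
  targets=[
    [10, [5, -0.2, 0], 0],
    [10, [6, 0, 0], 0],
    [10, [6, 0, 0], 0],
    [10, [7, 0, 0], 0],
    [10, [8, 0, 0], 0],
    [10, [8, 0, 0], 0],
    [10, [0, 0, 0], 0],
    [10, [0, 0, 0], 0],
  ],
)

```text
time: 8.93
eef_pos: [587.0, -72.2, 228.9]
ee_rot: [-0.0, 1.0, 0.024, -0.0]
wrist_force: [0.3, -0.7, -3.4]
width: 27.4
grasp_force: 30.0
```

```bash
python3 armline.py stand4; python3 edges.py stand4 35 85
```

```text
t 8.93 pos [587.  -72.2 228.9] yaw 0.048 F [ 0.3 -0.7 -3.4] w 27.4 g 30.0 tilt [-3.e-04  1.e-04 -1.e+00]
t 8.98 pos [586.5 -72.4 229. ] yaw 0.048 F [-0.1  0.6 -2.8] w 28.1 g 30.0 tilt [-6.e-04 -0.e+00 -1.e+00]
t 9.03 pos [586.3 -72.4 229. ] yaw 0.048 F [-0.9  0.2 -2.3] w 27.9 g 30.0 tilt [-7.e-04 -0.e+00 -1.e+00]
t 9.08 pos [586.2 -72.4 229.1] yaw 0.048 F [-0.5 -0.2 -2. ] w 28.0 g 30.0 tilt [-6.e-04 -1.e-04 -1.e+00]
mean [586.48 -72.35 229.  ] yaw 0.0478
35 322 334 121.6 -1.2 4.5 1.64
45 318 338 117.3 -3.1 6.4 1.64
55 309 343 113.0 -7.5 8.9 0.69
65 319 334 108.7 -2.7 4.6 0.93
75 311 333 104.2 -6.6 4.1 -1.25
line y(tool) vs x: slope,off [  0.15025057 -16.24230416]
```

Call:
move_arm(
  targets=[
    [10, [10, -0.2, 0], 0],
    [10, [10, 0, 1], 0],
    [10, [10, 0, 2], 0],
    [10, [10, 0, 2], 0],
    [10, [6, 0, 2], 0],
    [10, [2, 0, 0], 0],
    [10, [0, 0, 0], 0],
    [10, [0, 0, 0], 0],
  ],
)

```text
time: 9.8
eef_pos: [634.3, -69.9, 221.9]
ee_rot: [-0.0, 1.0, 0.024, -0.0]
wrist_force: [-0.7, 0.7, -3.4]
width: 27.6
grasp_force: 30.0
```

```bash
python3 go.py; python3 -c "
from go import *
r.camera('top');show(r.get_state())"
```

```text
t 9.8 pos [634.3 -69.9 221.9] yaw 0.048 F [-0.7  0.7 -3.4] w 27.6 g 30.0 tilt [-7.e-04  0.e+00 -1.e+00]
t 9.85 pos [634.1 -69.9 222.1] yaw 0.048 F [ 0.2 -0.1 -3. ] w 28.2 g 30.0 tilt [-6.e-04 -1.e-04 -1.e+00]
```

Call:
move_arm(
  targets=[
    [10, [5, 0, 0], 0],
    [10, [4, 0, 0], 0],
    [10, [2, 0, 0], 0],
    [10, [1, 0, 0], 0],
    [10, [1, 0, 0], 0],
    [10, [0, 0, 0], 0],
  ],
)

```text
time: 10.35
eef_pos: [647.6, -69.3, 222.2]
ee_rot: [0.0, 1.0, 0.024, 0.0]
wrist_force: [1.2, -0.4, -2.9]
width: 28.1
grasp_force: 30.0
```

Call:
move_arm(
  targets=[
    [10, [1, 0, 0], 0],
    [10, [1, 0, 0], 0],
    [10, [0, 0, 0], 0],
  ],
)

```text
time: 10.6
eef_pos: [649.6, -69.2, 222.2]
ee_rot: [0.0, 1.0, 0.024, 0.0]
wrist_force: [0.2, -0.4, -3.4]
width: 27.8
grasp_force: 30.0
```

Call:
move_arm(
  targets=[
    [10, [1, 0, 0], 0],
    [10, [1, 0, 0], 0],
    [10, [0, 0, 0], 0],
  ],
)

```text
time: 10.85
eef_pos: [651.0, -69.2, 222.0]
ee_rot: [0.0, 1.0, 0.024, -0.001]
wrist_force: [-3.4, -0.7, -2.6]
width: 27.8
grasp_force: 30.0
```

Call:
move_arm(
  targets=[
    [10, [1, 0, 0], 0],
    [10, [0, 0, 0], 0],
  ],
)

```text
time: 11.02
eef_pos: [651.2, -69.1, 221.7]
ee_rot: [0.0, 1.0, 0.024, -0.002]
wrist_force: [-7.2, 0.7, -0.1]
width: 28.3
grasp_force: 30.0
```

Call:
move_arm(
  targets=[
    [10, [0.5, 0, 0], 0],
    [10, [0, 0, 0], 0],
  ],
)

```text
time: 11.18
eef_pos: [651.3, -69.1, 221.6]
ee_rot: [0.0, 1.0, 0.024, -0.002]
wrist_force: [-7.3, 0.6, 0.5]
width: 27.9
grasp_force: 30.0
```

Call:
move_arm(
  targets=[
    [10, [0.3, 0, 0], 0],
    [10, [0, 0, 0], 0],
    [10, [0, 0, 0], 0],
    [10, [0, 0, 0], 0],
    [10, [0, 0, 0], 0],
    [10, [0, 0, 0], 0],
    [10, [0, 0, 0], 0],
    [10, [0, 0, 0], 0],
  ],
)

```text
time: 11.85
eef_pos: [651.3, -69.1, 221.6]
ee_rot: [0.0, 1.0, 0.024, -0.002]
wrist_force: [-9.2, -0.3, 0.2]
width: 27.5
grasp_force: 30.0
```

Call:
move_arm(
  targets=[
    [10, [-1.5, 0, 0], 0],
    [10, [0, 0, 1], 0],
    [10, [0, 0, 0.7], 0],
    [10, [0, 0, 0], 0],
    [10, [0, 0, 0], 0],
  ],
)

```text
time: 12.27
eef_pos: [651.1, -69.1, 220.3]
ee_rot: [0.0, 1.0, 0.024, -0.001]
wrist_force: [-6.8, -0.1, 0.3]
width: 28.1
grasp_force: 30.0
```

Call:
move_arm(
  targets=[
    [10, [-1.2, 0, 0], 0],
    [10, [0, 0, 0.5], 0],
    [10, [0, 0, 0], 0],
    [10, [0, 0, 0], 0],
  ],
)

```text
time: 12.6
eef_pos: [650.8, -69.1, 220.1]
ee_rot: [0.0, 1.0, 0.024, 0.0]
wrist_force: [-0.5, 1.1, -1.4]
width: 27.6
grasp_force: 30.0
```

Call:
move_arm(
  targets=[
    [10, [0.3, 0, 0.6], 0],
    [10, [0, 0, 0], 0],
    [10, [0, 0, 0], 0],
  ],
)

```text
time: 12.85
eef_pos: [650.9, -69.2, 219.6]
ee_rot: [0.0, 1.0, 0.024, 0.0]
wrist_force: [-2.8, 0.2, 0.9]
width: 27.9
grasp_force: 30.0
```

Call:
move_arm(
  targets=[
    [60, [0, 0, 0], 0],
    [60, [0, 0, 0], 0],
    [60, [0, 0, 0], 0],
    [60, [0, 0, 0], 0],
    [60, [0, 0, 0], 0],
    [60, [0, 0, 0], 0],
  ],
)

```text
time: 13.35
eef_pos: [651.0, -69.1, 219.5]
ee_rot: [0.0, 1.0, 0.024, 0.0]
wrist_force: [-0.0, 1.1, -0.6]
width: 59.0
grasp_force: 0.0
```

```bash
python3 go.py
```

```text
t 13.35 pos [651.  -69.1 219.5] yaw 0.048 F [-0.   1.1 -0.6] w 59.0 g 0.0 tilt [ 3.e-04 -0.e+00 -1.e+00]
```

Call:
move_arm(
  targets=[
    [60, [0, 0, -20], 0],
    [70, [0, 0, -40], 0],
    [80, [0, 0, -40], 0],
  ],
)

```text
time: 13.6
eef_pos: [650.0, -69.2, 319.2]
ee_rot: [-0.0, 1.0, 0.024, -0.002]
wrist_force: [1.4, -0.3, -0.0]
width: 69.2
grasp_force: 0.0
```

```bash
python3 go.py 383 187 325 0.264 91
```

```text
t 13.6 pos [650.  -69.2 319.2] yaw 0.048 F [ 1.4 -0.3 -0. ] w 69.2 g 0.0 tilt [-3.6e-03  2.0e-04 -1.0e+00]
[[91.0, [-25.5, -27.0, -0.5], -1.2], [91.0, [-25.0, -27.0, -0.5], -1.3], [91.0, [-24.0, -28.0, -0.5], -1.2], [91.0, [-23.5, -28.5, -0.5], -1.3], [91.0, [-23.0, -29.0, -0.5], -1.2], [91.0, [-22.5, -29.5, -0.5], -1.2], [91.0, [-22.0, -30.0, -0.5], -1.3], [91.0, [-21.0, -30.5, -0.5], -1.2]]
[[91.0, [-20.5, -30.5, -0.5], -1.3], [91.0, [-19.5, -31.5, -0.5], -1.2]]
```

Call:
move_arm(
  targets=[
    [91, [-25.5, -27, -0.5], -1.2],
    [91, [-25, -27, -0.5], -1.3],
    [91, [-24, -28, -0.5], -1.2],
    [91, [-23.5, -28.5, -0.5], -1.3],
    [91, [-23, -29, -0.5], -1.2],
    [91, [-22.5, -29.5, -0.5], -1.2],
    [91, [-22, -30, -0.5], -1.3],
    [91, [-21, -30.5, -0.5], -1.2],
  ],
)

```text
time: 14.27
eef_pos: [435.7, 136.9, 323.6]
ee_rot: [0.0, 0.994, 0.111, 0.0]
wrist_force: [0.6, 0.3, 0.2]
width: 90.9
grasp_force: 0.0
```

Call:
move_arm(
  targets=[
    [91, [-20.5, -30.5, -0.5], -1.3],
    [91, [-19.5, -31.5, -0.5], -1.2],
    [91, [0, 0, 0], 0],
    [91, [0, 0, 0], 0],
    [91, [0, 0, 0], 0],
    [91, [0, 0, 0], 0],
    [91, [0, 0, 0], 0],
  ],
)

```text
time: 14.85
eef_pos: [384.9, 186.2, 324.3]
ee_rot: [0.0, 0.991, 0.131, -0.0]
wrist_force: [-0.8, -0.4, -0.6]
width: 90.9
grasp_force: 0.0
```

```bash
cat > blk.py <<'E'
# find the block top (dark quad) near a predicted centre; report eye position
from go import *
n,ztop=sys.argv[1],float(sys.argv[2]); gx,gy=float(sys.argv[3]),float(sys.argv[4])
s=r.get_state(); im=r.camera('wrist')[...,::-1]; cv2.imwrite(f'pics/{n}.png',im); show(s)
u,v=proj('wrist',[gx,gy,ztop],s)[0]; print('pred',u.round(),v.round())
x0,y0=int(u)-60,max(0,int(v)-60)
g=cv2.GaussianBlur(im.max(2),(3,3),0)[y0:min(y0+120,272),x0:x0+120]; m=(g<45).astype(np.uint8)
k,lab,st,ce=cv2.connectedComponentsWithStats(m); j=1+np.argmax(st[1:,4]); c=ce[j]+[x0,y0]
rect=cv2.minAreaRect(np.argwhere(lab==j)[:,::-1].astype(np.float32)); print('area',st[j],'rect',rect)
c=np.array(rect[0])+[x0,y0]; print('px',c,'world',at('wrist',c,ztop,s).round(1))
for b in cv2.boxPoints(rect): print(at('wrist',b+[x0,y0],ztop,s).round(1))
E
python3 blk.py med 132 436.3 201.4
```

```text
t 14.85 pos [384.9 186.2 324.3] yaw 0.262 F [-0.8 -0.4 -0.6] w 90.9 g 0.0 tilt [-1.e-04 -2.e-04 -1.e+00]
pred 322.0 168.0
area [  41   40   34   37 1137] rect ((57.25959014892578, 57.508907318115234), (36.123382568359375, 32.311180114746094), 87.87889862060547)
px [319.25959015 164.50890732] world [437.9 204.4 132. ]
[447.5 220.6 132. ]
[454.9 196.3 132. ]
[428.1 187.8 132. ]
[420.4 212.8 132. ]
```

View pics/med.png

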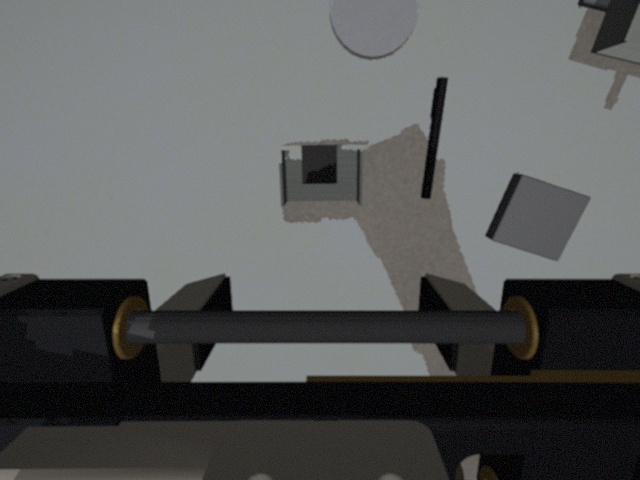

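Block at (319,164), squared to the tool; eye at about (437.5,203.5), agreeing with the top fit within 2 mm.

```bash
python3 go.py 437.2 203.5 220 0.272 65
```

```text
t 14.9 pos [384.8 186.3 324.3] yaw 0.262 F [ 0.6  0.2 -0.4] w 91.0 g 0.0 tilt [-3.e-04 -1.e-04 -1.e+00]
[[65.0, [18.5, -1.0, 34.5], -0.2], [65.0, [18.5, -1.0, 35.0], -0.2], [65.0, [18.0, -1.0, 34.5], -0.2]]
```

Call:
move_arm(
  targets=[
    [65, [18.5, -1, 34.5], -0.2],
    [65, [18.5, -1, 35], -0.2],
    [65, [18, -1, 34.5], -0.2],
    [65, [0, 0, 25], 0],
    [60, [0, 0, 26], 0],
    [60, [0, 0, 0], 0],
    [60, [0, 0, 0], 0],
    [60, [0, 0, 0], 0],
  ],
)

```text
time: 15.57
eef_pos: [437.0, 204.6, 170.5]
ee_rot: [-0.0, 0.991, 0.137, 0.001]
wrist_force: [-0.0, 0.0, -0.0]
width: 60.1
grasp_force: 0.0
```

Call:
move_arm(
  targets=[
    [10, [0, 0, 0], 0],
    [10, [0, 0, 0], 0],
    [10, [0, 0, 0], 0],
    [10, [0, 0, 0], 0],
    [10, [0, 0, 0], 0],
    [10, [0, 0, 0], 0],
    [10, [0, 0, 0], 0],
    [10, [0, 0, 0], 0],
  ],
)

```text
time: 16.23
eef_pos: [436.4, 204.7, 169.7]
ee_rot: [-0.0, 0.991, 0.137, 0.0]
wrist_force: [-0.4, 0.5, 4.3]
width: 27.7
grasp_force: 30.0
```

```bash
python3 go.py
```

```text
t 16.23 pos [436.4 204.7 169.7] yaw 0.275 F [-0.4  0.5  4.3] w 27.7 g 30.0 tilt [ 4.e-04  2.e-04 -1.e+00]
```

Call:
move_arm(
  targets=[
    [10, [0, 0, -15], 0],
    [10, [0, 0, -30], 0],
    [10, [0, 0, -30], 0],
    [10, [0, 0, -10], 0],
    [10, [0, 0, 0], 0],
  ],
)

```text
time: 16.65
eef_pos: [437.3, 205.1, 256.6]
ee_rot: [-0.001, 0.991, 0.137, 0.002]
wrist_force: [0.3, -0.1, -2.9]
width: 28.0
grasp_force: 30.0
```

```bash
python3 go.py 522 -75.8 229.7 0.048 10 30
```

```text
t 16.65 pos [437.3 205.1 256.6] yaw 0.274 F [ 0.3 -0.1 -2.9] w 28.0 g 30.0 tilt [ 0.004   0.0018 -1.    ]
[[10.0, [0.5, 29.5, 2.5], 1.3], [10.0, [1.0, 29.0, 3.0], 1.3], [10.0, [2.0, 29.5, 2.5], 1.3], [10.0, [2.5, 29.0, 2.5], 1.3], [10.0, [3.5, 29.5, 3.0], 1.3], [10.0, [3.5, 29.0, 2.5], 1.3], [10.0, [4.5, 29.0, 2.5], 1.3], [10.0, [5.5, 29.0, 3.0], 1.3]]
[[10.0, [5.5, 28.5, 2.5], 1.3], [10.0, [6.5, 28.5, 2.5], 1.3]]
```

Call:
move_arm(
  targets=[
    [10, [0.5, 29.5, 2.5], 1.3],
    [10, [1, 29, 3], 1.3],
    [10, [2, 29.5, 2.5], 1.3],
    [10, [2.5, 29, 2.5], 1.3],
    [10, [3.5, 29.5, 3], 1.3],
    [10, [3.5, 29, 2.5], 1.3],
    [10, [4.5, 29, 2.5], 1.3],
    [10, [5.5, 29, 3], 1.3],
  ],
)

```text
time: 17.32
eef_pos: [503.4, -22.1, 230.9]
ee_rot: [0.0, 0.999, 0.046, -0.001]
wrist_force: [-0.6, 0.3, -2.5]
width: 27.6
grasp_force: 30.0
```

Call:
move_arm(
  targets=[
    [10, [5.5, 28.5, 2.5], 1.3],
    [10, [6.5, 28.5, 2.5], 1.3],
    [10, [0, 0, 0], 0],
    [10, [0, 0, 0], 0],
    [10, [0, 0, 0], 0],
    [10, [0, 0, 0], 0],
    [10, [0, 0, 0], 0],
    [10, [0, 0, 0], 0],
  ],
)

```text
time: 17.98
eef_pos: [520.7, -75.3, 227.8]
ee_rot: [-0.0, 1.0, 0.025, -0.0]
wrist_force: [-0.9, 1.1, -1.3]
width: 27.5
grasp_force: 30.0
```

```bash
python3 armline.py m1; python3 edges.py m1 75 165;python3 go.py 522 -75.8 229.7 0.048 10 30
```

```text
t 17.98 pos [520.7 -75.3 227.8] yaw 0.049 F [-0.9  1.1 -1.3] w 27.5 g 30.0 tilt [-2.e-04  1.e-04 -1.e+00]
t 18.03 pos [520.8 -75.5 227.9] yaw 0.049 F [-0.3 -0.3 -2.4] w 27.8 g 30.0 tilt [ 1.e-04  0.e+00 -1.e+00]
t 18.08 pos [520.8 -75.6 228. ] yaw 0.049 F [-0.7  0.3 -1.4] w 27.8 g 30.0 tilt [ 2.e-04 -0.e+00 -1.e+00]
t 18.13 pos [520.9 -75.8 228. ] yaw 0.048 F [-0.6 -0.  -2. ] w 27.6 g 30.0 tilt [ 2.e-04 -0.e+00 -1.e+00]
mean [520.79 -75.57 227.94] yaw 0.049
75 315 336 104.1 -4.6 5.5 0.45
85 315 336 99.6 -4.7 5.6 0.45
95 315 336 95.1 -4.7 5.6 0.45
105 315 345 90.5 -4.8 10.1 2.68
115 315 336 85.8 -4.8 5.7 0.45
125 315 336 81.1 -4.8 5.7 0.45
135 314 338 76.2 -5.4 6.8 0.7
145 314 338 71.4 -5.4 6.8 0.7
155 314 338 66.4 -5.5 6.9 0.71
line y(tool) vs x: slope,off [7.61917796e-05 7.75701899e-01]
t 18.18 pos [520.9 -75.9 228. ] yaw 0.048 F [-0.6 -0.5 -1.3] w 28.0 g 30.0 tilt [ 2.e-04 -1.e-04 -1.e+00]
[[10.0, [1.0, -0.0, -1.5], 0.0]]
```

View pics/m1.png

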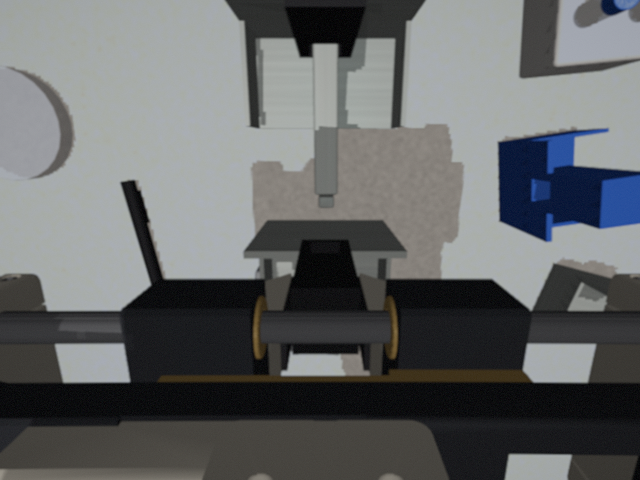

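Large hangs centred on the arm at (326,60), with the medium squared in front and the arm within 0.5 mm of its middle. Inserting.

Call:
move_arm(
  targets=[
    [10, [1, 0.2, -1.2], 0],
    [10, [10, 0, 0], 0],
    [10, [8, 0, 0], 0],
    [10, [6, 0, 0], 0],
    [10, [0, 0, 0], 0],
    [10, [0, 0, 0], 0],
  ],
)

```text
time: 18.68
eef_pos: [546.3, -75.2, 228.8]
ee_rot: [-0.0, 1.0, 0.024, -0.0]
wrist_force: [-0.8, 0.9, -1.9]
width: 27.6
grasp_force: 30.0
```

Call:
move_arm(
  targets=[
    [10, [5, 0, 0], 0],
    [10, [6, 0, 0], 0],
    [10, [6, 0, 0], 0],
    [10, [6, 0, 0], 0],
    [10, [8, 0, 0], 0],
    [10, [7, 0, 0], 0],
    [10, [0, 0, 0], 0],
    [10, [0, 0, 0], 0],
  ],
)

```text
time: 19.35
eef_pos: [584.1, -73.3, 228.9]
ee_rot: [-0.0, 1.0, 0.024, -0.0]
wrist_force: [-0.3, -0.3, -2.4]
width: 27.5
grasp_force: 30.0
```

```bash
python3 go.py 618 -70.8 221.5 0.048 10 10
```

```text
t 19.35 pos [584.1 -73.3 228.9] yaw 0.048 F [-0.3 -0.3 -2.4] w 27.5 g 30.0 tilt [-3.e-04  1.e-04 -1.e+00]
[[10.0, [8.5, -0.0, 2.0], -0.0], [10.0, [8.5, -0.5, 1.5], -0.0], [10.0, [8.5, -0.0, 2.0], -0.0], [10.0, [8.5, -0.5, 2.0], -0.0]]
```

Call:
move_arm(
  targets=[
    [10, [8, -0.3, 0], 0],
    [10, [8, -0.4, 2], 0],
    [10, [7, 0, 2.5], 0],
    [10, [6, 0, 2.5], 0],
    [10, [2, 0, 0], 0],
    [10, [0, 0, 0], 0],
    [10, [0, 0, 0], 0],
  ],
)

```text
time: 19.93
eef_pos: [614.7, -71.3, 221.9]
ee_rot: [-0.0, 1.0, 0.024, -0.0]
wrist_force: [-0.2, 0.8, -2.3]
width: 28.2
grasp_force: 30.0
```

Call:
move_arm(
  targets=[
    [10, [1.5, 0, 0], 0],
    [10, [1, 0, 0], 0],
    [10, [0, 0, 0], 0],
  ],
)

```text
time: 20.18
eef_pos: [617.3, -71.2, 222.3]
ee_rot: [0.0, 1.0, 0.024, 0.0]
wrist_force: [0.7, 0.2, -2.0]
width: 27.6
grasp_force: 30.0
```

Call:
move_arm(
  targets=[
    [10, [1, 0, 0], 0],
    [10, [1, 0, 0], 0],
    [10, [0, 0, 0], 0],
  ],
)

```text
time: 20.43
eef_pos: [619.4, -71.1, 222.2]
ee_rot: [0.0, 1.0, 0.024, 0.0]
wrist_force: [0.0, -0.1, -3.1]
width: 27.6
grasp_force: 30.0
```

Call:
move_arm(
  targets=[
    [10, [0.5, 0, 1], 0],
    [10, [1, 0, 0], 0],
    [10, [0, 0, 0], 0],
  ],
)

```text
time: 20.68
eef_pos: [620.8, -71.0, 221.0]
ee_rot: [0.0, 1.0, 0.024, -0.0]
wrist_force: [-0.0, 0.1, -1.7]
width: 28.0
grasp_force: 30.0
```

Call:
move_arm(
  targets=[
    [10, [1, 0, 0], 0],
    [10, [0, 0, 0], 0],
  ],
)

```text
time: 20.85
eef_pos: [621.5, -71.0, 221.0]
ee_rot: [0.0, 1.0, 0.024, -0.0]
wrist_force: [-1.4, 1.0, -1.0]
width: 27.9
grasp_force: 30.0
```

Call:
move_arm(
  targets=[
    [10, [0.8, 0, 0], 0],
    [10, [0, 0, 0], 0],
  ],
)

```text
time: 21.02
eef_pos: [621.7, -71.0, 220.8]
ee_rot: [0.0, 1.0, 0.024, -0.001]
wrist_force: [-5.3, 0.8, -0.7]
width: 27.7
grasp_force: 30.0
```

Call:
move_arm(
  targets=[
    [10, [0.9, 0, 0], 0],
    [10, [0, 0, 0], 0],
    [10, [0, 0, 0], 0],
  ],
)

```text
time: 21.27
eef_pos: [621.8, -71.0, 220.5]
ee_rot: [0.0, 1.0, 0.024, -0.002]
wrist_force: [-7.6, -0.5, -0.3]
width: 27.8
grasp_force: 30.0
```

Call:
move_arm(
  targets=[
    [10, [0.1, 0, 0], 0],
    [10, [0, 0, 0], 0],
    [10, [0, 0, 0], 0],
    [10, [0, 0, 0], 0],
    [10, [0, 0, 0], 0],
    [10, [0, 0, 0], 0],
    [10, [0, 0, 0], 0],
  ],
)

```text
time: 21.85
eef_pos: [621.8, -71.0, 220.5]
ee_rot: [0.0, 1.0, 0.024, -0.002]
wrist_force: [-8.5, 0.0, 1.0]
width: 27.7
grasp_force: 30.0
```

Call:
move_arm(
  targets=[
    [10, [-1.5, 0, 0], 0],
    [10, [0, 0, 0.7], 0],
    [10, [-0.6, 0, 0], 0],
    [10, [0, 0, 0.5], 0],
    [10, [0, 0, 0], 0],
    [10, [0, 0, 0], 0],
  ],
)

```text
time: 22.35
eef_pos: [621.5, -71.0, 220.0]
ee_rot: [0.0, 1.0, 0.024, 0.0]
wrist_force: [-2.7, -0.7, -0.6]
width: 28.2
grasp_force: 30.0
```

Call:
move_arm(
  targets=[
    [10, [-0.2, 0, 0.6], 0],
    [10, [0, 0, 0], 0],
    [10, [0, 0, 0], 0],
  ],
)

```text
time: 22.6
eef_pos: [621.4, -71.0, 219.5]
ee_rot: [0.0, 1.0, 0.024, 0.0]
wrist_force: [-2.8, -0.2, 0.2]
width: 28.0
grasp_force: 30.0
```

Call:
move_arm(
  targets=[
    [60, [0, 0, 0], 0],
    [60, [0, 0, 0], 0],
    [60, [0, 0, 0], 0],
    [60, [0, 0, 0], 0],
    [60, [0, 0, 0], 0],
    [60, [0, 0, 0], 0],
  ],
)

```text
time: 23.1
eef_pos: [621.3, -71.0, 219.4]
ee_rot: [0.0, 1.0, 0.024, 0.0]
wrist_force: [0.3, 0.7, -0.7]
width: 59.1
grasp_force: 0.0
```

Call:
move_arm(
  targets=[
    [60, [0, 0, -20], 0],
    [70, [0, 0, -40], 0],
    [80, [0, 0, -40], 0],
  ],
)

```text
time: 23.35
eef_pos: [620.3, -71.0, 319.2]
ee_rot: [-0.0, 1.0, 0.024, -0.002]
wrist_force: [1.7, -0.6, 0.5]
width: 68.9
grasp_force: 0.0
```

```bash
python3 go.py 416 -313.5 318 -0.216 91
```

```text
t 23.35 pos [620.3 -71.  319.2] yaw 0.048 F [ 1.7 -0.6  0.5] w 68.9 g 0.0 tilt [-3.6e-03  3.0e-04 -1.0e+00]
[[91.0, [-27.0, 29.0, 0.0], 1.9], [91.0, [-26.0, 30.0, 0.5], 1.9], [91.0, [-25.0, 31.0, 0.0], 1.9], [91.0, [-24.0, 31.5, 0.5], 1.9], [91.0, [-22.5, 32.0, 0.0], 1.8], [91.0, [-22.0, 33.5, 0.5], 1.9], [91.0, [-21.0, 33.5, 0.0], 1.9], [91.0, [-19.5, 34.5, 0.5], 1.9]]
```

Call:
move_arm(
  targets=[
    [91, [-27, 29, 0], 1.9],
    [91, [-26, 30, 0.5], 1.9],
    [91, [-25, 31, 0], 1.9],
    [91, [-24, 31.5, 0.5], 1.9],
    [91, [-22.5, 32, 0], 1.8],
    [91, [-22, 33.5, 0.5], 1.9],
    [91, [-21, 33.5, 0], 1.9],
    [91, [-19.5, 34.5, 0.5], 1.9],
  ],
)

```text
time: 24.02
eef_pos: [415.3, -314.6, 317.7]
ee_rot: [0.0, 0.994, -0.108, 0.0]
wrist_force: [0.7, -0.9, 0.3]
width: 91.0
grasp_force: 0.0
```

Call:
move_arm(
  targets=[
    [91, [0, 0, 0], 0],
    [91, [0, 0, 0], 0],
    [91, [0, 0, 0], 0],
    [91, [0, 0, 0], 0],
    [91, [0, 0, 0], 0],
    [91, [0, 0, 0], 0],
  ],
)

```text
time: 24.52
eef_pos: [417.7, -312.4, 317.3]
ee_rot: [-0.0, 0.994, -0.107, 0.0]
wrist_force: [-0.1, -0.3, -0.2]
width: 91.1
grasp_force: 0.0
```

```bash
python3 blk.py small 122 470 -325.5
```

```text
t 24.52 pos [ 417.7 -312.4  317.3] yaw -0.214 F [-0.1 -0.3 -0.2] w 91.1 g 0.0 tilt [ 1.e-04  3.e-04 -1.e+00]
pred 327.0 167.0
area [  46   39   34   38 1242] rect ((62.5, 57.5), (37.0, 33.0), 90.0)
px [329.5 164.5] world [ 471.7 -327.8  122. ]
[ 488.5 -318.   122. ]
[ 482.9 -343.6  122. ]
[ 454.3 -337.9  122. ]
[ 460.1 -311.6  122. ]
```

View pics/small.png

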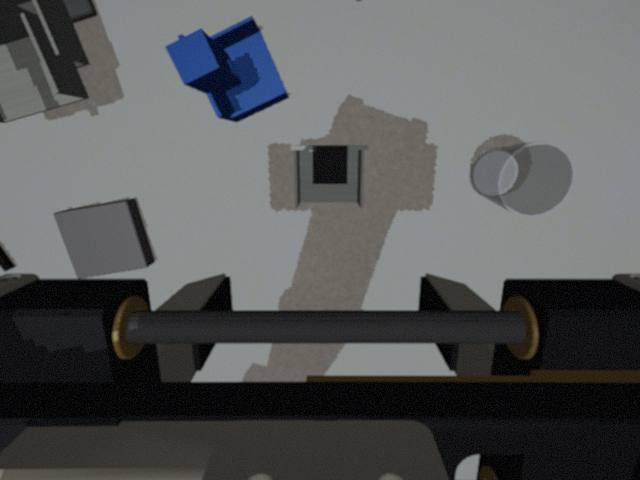

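The small tray with its black block is at (330,165), squared to the tool; the blue look-alike sits apart at (230,70).

```bash
python3 go.py 470.7 -327.3 210 -0.215 65
```

```text
t 24.57 pos [ 417.5 -312.6  317.2] yaw -0.214 F [ 0.5  0.6 -0.8] w 90.6 g 0.0 tilt [ 0.e+00  2.e-04 -1.e+00]
[[65.0, [14.0, 1.0, 27.0], 0.0], [65.0, [13.5, 0.5, 26.5], 0.0], [65.0, [14.0, 1.0, 27.0], 0.0], [65.0, [13.5, 0.5, 26.5], 0.1]]
```

Call:
move_arm(
  targets=[
    [65, [14, 1, 27], 0],
    [65, [13.5, 0.5, 26.5], 0],
    [65, [14, 1, 27], 0],
    [65, [13.5, 0.5, 26.5], 0],
    [65, [0, 0, 25], 0],
    [60, [0, 0, 25.5], 0],
    [60, [0, 0, 0], 0],
    [60, [0, 0, 0], 0],
  ],
)

```text
time: 25.23
eef_pos: [469.6, -327.4, 159.0]
ee_rot: [-0.001, 0.994, -0.107, -0.001]
wrist_force: [-0.3, 0.3, 0.2]
width: 60.1
grasp_force: 0.0
```

Call:
move_arm(
  targets=[
    [10, [0, 0, 0], 0],
    [10, [0, 0, 0], 0],
    [10, [0, 0, 0], 0],
    [10, [0, 0, 0], 0],
    [10, [0, 0, 0], 0],
    [10, [0, 0, 0], 0],
    [10, [0, 0, 0], 0],
    [10, [0, 0, 0], 0],
  ],
)

```text
time: 25.9
eef_pos: [470.2, -328.2, 160.5]
ee_rot: [0.0, 0.994, -0.108, 0.0]
wrist_force: [-1.2, 1.2, 6.5]
width: 27.4
grasp_force: 30.0
```

```bash
python3 go.py
```

```text
t 25.9 pos [ 470.2 -328.2  160.5] yaw -0.216 F [-1.2  1.2  6.5] w 27.4 g 30.0 tilt [ 9.e-04 -5.e-04 -1.e+00]
```

Call:
move_arm(
  targets=[
    [10, [0, 0, -15], 0],
    [10, [0, 0, -30], 0],
    [10, [0, 0, -35], 0],
    [10, [0, 0, -15], 0],
    [10, [0, 0, 0], 0],
  ],
)

```text
time: 26.32
eef_pos: [471.4, -329.1, 258.7]
ee_rot: [0.001, 0.994, -0.108, 0.003]
wrist_force: [1.2, -0.3, -2.1]
width: 28.0
grasp_force: 30.0
```

```bash
python3 go.py 522 -75.8 229.2 0.048 10 30
```

```text
t 26.32 pos [ 471.4 -329.1  258.7] yaw -0.216 F [ 1.2 -0.3 -2.1] w 28.0 g 30.0 tilt [ 0.0055 -0.0032 -1.    ]
[[10.0, [-0.5, -28.5, 3.0], -1.7], [10.0, [0.0, -29.0, 3.5], -1.7], [10.0, [1.5, -28.5, 3.0], -1.6], [10.0, [2.0, -28.5, 3.5], -1.7], [10.0, [2.5, -29.0, 3.0], -1.7], [10.0, [4.0, -28.5, 3.5], -1.7], [10.0, [4.0, -28.0, 3.0], -1.7], [10.0, [5.5, -28.5, 3.0], -1.6]]
[[10.0, [6.0, -28.0, 3.5], -1.7]]
```

Call:
move_arm(
  targets=[
    [10, [-0.5, -28.5, 3], -1.7],
    [10, [0, -29, 3.5], -1.7],
    [10, [1.5, -28.5, 3], -1.6],
    [10, [2, -28.5, 3.5], -1.7],
    [10, [2.5, -29, 3], -1.7],
    [10, [4, -28.5, 3.5], -1.7],
    [10, [4, -28, 3], -1.7],
    [10, [5.5, -28.5, 3], -1.6],
  ],
)

```text
time: 26.98
eef_pos: [513.8, -101.5, 227.9]
ee_rot: [-0.0, 1.0, 0.01, -0.001]
wrist_force: [-0.7, -0.2, -1.9]
width: 27.7
grasp_force: 30.0
```

Call:
move_arm(
  targets=[
    [10, [6, -28, 3.5], -1.7],
    [10, [0, 0, 0], 0],
    [10, [0, 0, 0], 0],
    [10, [0, 0, 0], 0],
    [10, [0, 0, 0], 0],
    [10, [0, 0, 0], 0],
    [10, [0, 0, 0], 0],
    [10, [0, 0, 0], 0],
  ],
)

```text
time: 27.65
eef_pos: [520.0, -75.4, 225.8]
ee_rot: [0.0, 1.0, 0.023, -0.0]
wrist_force: [0.8, 1.3, -0.8]
width: 28.0
grasp_force: 30.0
```

```bash
python3 armline.py s1; python3 edges.py s1 75 185;python3 go.py 522 -75.8 229.2 0.048 10 30
```

```text
t 27.65 pos [520.  -75.4 225.8] yaw 0.046 F [ 0.8  1.3 -0.8] w 28.0 g 30.0 tilt [-0.e+00 -2.e-04 -1.e+00]
t 27.7 pos [520.1 -75.2 225.9] yaw 0.047 F [-0.1 -0.1 -2.1] w 27.7 g 30.0 tilt [ 1.e-04 -1.e-04 -1.e+00]
t 27.75 pos [520.1 -75.  225.9] yaw 0.047 F [ 0.1 -0.4 -2. ] w 27.8 g 30.0 tilt [ 1.e-04 -1.e-04 -1.e+00]
t 27.8 pos [520.1 -74.9 225.9] yaw 0.047 F [-0.8 -1.1 -2.8] w 27.8 g 30.0 tilt [ 1.e-04 -1.e-04 -1.e+00]
mean [520.08 -75.11 225.86] yaw 0.0468
75 310 339 103.7 -7.0 6.9 -0.04
85 311 332 99.3 -6.6 3.6 -1.49
95 311 344 94.8 -6.6 9.4 1.41
105 315 338 90.2 -4.7 6.6 0.93
115 315 337 85.6 -4.7 6.1 0.69
125 313 337 80.9 -5.8 6.2 0.19
135 314 336 76.2 -5.3 5.7 0.19
145 314 336 71.4 -5.4 5.7 0.19
155 314 336 66.5 -5.4 5.8 0.19
165 313 336 61.5 -6.0 5.8 -0.07
175 314 338 56.5 -5.5 6.9 0.7
line y(tool) vs x: slope,off [-0.00698844  0.82599518]
t 27.85 pos [520.1 -74.8 225.9] yaw 0.047 F [-0.1  1.2 -2.3] w 27.8 g 30.0 tilt [ 2.e-04 -1.e-04 -1.e+00]
[[10.0, [2.0, 1.0, -3.5], -0.0]]
```

View pics/s1.png

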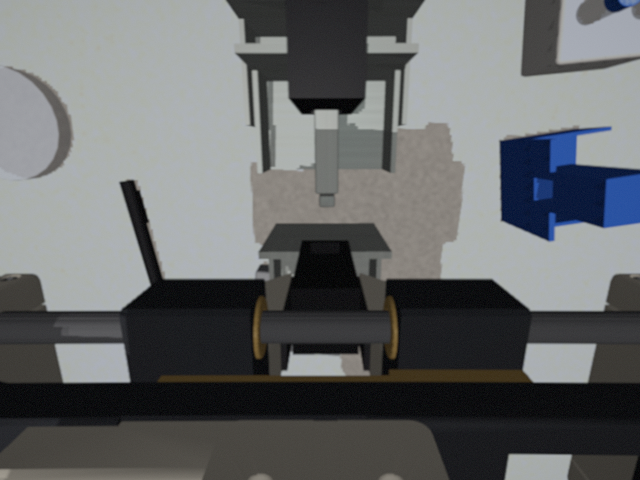

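Two trays nest centred at (326,60), the lip is at (326,200), and the small is squared in front. The arm is about 0.5 mm to tool +y. Correcting and inserting.

Call:
move_arm(
  targets=[
    [10, [0, 0.5, -3.3], 0],
    [10, [10, 0, 0], 0],
    [10, [8, 0, 0], 0],
    [10, [6, 0, 0], 0],
    [10, [0, 0, 0], 0],
    [10, [0, 0, 0], 0],
    [10, [0, 0, 0], 0],
  ],
)

```text
time: 28.43
eef_pos: [544.0, -73.9, 228.8]
ee_rot: [-0.0, 1.0, 0.024, -0.0]
wrist_force: [-0.0, -0.0, -3.1]
width: 27.9
grasp_force: 30.0
```

```bash
python3 go.py
```

```text
t 28.43 pos [544.  -73.9 228.8] yaw 0.048 F [-0.  -0.  -3.1] w 27.9 g 30.0 tilt [-8.e-04  0.e+00 -1.e+00]
```

Call:
move_arm(
  targets=[
    [10, [5, 0.6, -0.3], 0],
    [10, [6, 0, 0], 0],
    [10, [6, 0, 0], 0],
    [10, [6, 0, 0], 0],
    [10, [8, 0, 0], 0],
    [10, [7, 0, 0], 0],
    [10, [0, 0, 0], 0],
    [10, [0, 0, 0], 0],
  ],
)

```text
time: 29.1
eef_pos: [582.5, -72.7, 229.2]
ee_rot: [-0.0, 1.0, 0.024, -0.0]
wrist_force: [0.3, 1.1, -1.7]
width: 27.8
grasp_force: 30.0
```

```bash
python3 go.py
```

```text
t 29.1 pos [582.5 -72.7 229.2] yaw 0.048 F [ 0.3  1.1 -1.7] w 27.8 g 30.0 tilt [-2.e-04  1.e-04 -1.e+00]
```

Call:
move_arm(
  targets=[
    [10, [3, 0, 0], 0],
    [10, [1.5, 0, 0], 0],
    [10, [0, 0, 3], 0],
    [10, [0, 0, 3], 0],
    [10, [0, 0, 1.5], 0],
    [10, [0, 0, 0], 0],
    [10, [0, 0, 0], 0],
  ],
)

```text
time: 29.68
eef_pos: [586.4, -72.6, 221.7]
ee_rot: [0.0, 1.0, 0.024, -0.0]
wrist_force: [-0.1, 0.1, -1.5]
width: 27.7
grasp_force: 30.0
```

Call:
move_arm(
  targets=[
    [10, [1, 0, 0], 0],
    [10, [1, 0, 0], 0],
    [10, [0, 0, 0], 0],
  ],
)

```text
time: 29.93
eef_pos: [588.9, -72.4, 222.1]
ee_rot: [0.0, 1.0, 0.024, 0.0]
wrist_force: [-0.3, 0.4, -1.8]
width: 27.9
grasp_force: 30.0
```

Call:
move_arm(
  targets=[
    [10, [1, 0, 0], 0],
    [10, [0.7, 0, 0], 0],
    [10, [0, 0, 0], 0],
  ],
)

```text
time: 30.18
eef_pos: [590.5, -72.4, 222.0]
ee_rot: [0.0, 1.0, 0.024, 0.0]
wrist_force: [0.5, -0.7, -2.4]
width: 27.8
grasp_force: 30.0
```

Call:
move_arm(
  targets=[
    [10, [0.7, 0, 1], 0],
    [10, [0.5, 0, 0], 0],
    [10, [0, 0, 0], 0],
  ],
)

```text
time: 30.43
eef_pos: [591.6, -72.3, 220.8]
ee_rot: [0.0, 1.0, 0.024, -0.0]
wrist_force: [-0.9, -0.0, -1.4]
width: 27.9
grasp_force: 30.0
```

Call:
move_arm(
  targets=[
    [10, [0.8, 0, 0], 0],
    [10, [0, 0, 0], 0],
    [10, [0, 0, 0], 0],
  ],
)

```text
time: 30.68
eef_pos: [592.0, -72.3, 220.8]
ee_rot: [0.0, 1.0, 0.024, -0.0]
wrist_force: [-1.5, -0.1, -1.4]
width: 27.7
grasp_force: 30.0
```

Call:
move_arm(
  targets=[
    [10, [0.7, 0, 0], 0],
    [10, [0, 0, 0], 0],
    [10, [0, 0, 0], 0],
  ],
)

```text
time: 30.93
eef_pos: [592.2, -72.4, 220.6]
ee_rot: [0.0, 1.0, 0.024, -0.001]
wrist_force: [-5.5, -0.2, -0.9]
width: 27.7
grasp_force: 30.0
```

Call:
move_arm(
  targets=[
    [10, [0.7, 0, 0], 0],
    [10, [0.2, 0, 0], 0],
    [10, [0, 0, 0], 0],
  ],
)

```text
time: 31.18
eef_pos: [592.3, -72.3, 220.3]
ee_rot: [0.0, 1.0, 0.024, -0.002]
wrist_force: [-7.3, -0.2, -0.3]
width: 27.7
grasp_force: 30.0
```

Call:
move_arm(
  targets=[
    [10, [0.1, 0, 0], 0],
    [10, [0, 0, 0], 0],
    [10, [0, 0, 0], 0],
    [10, [0, 0, 0], 0],
    [10, [0, 0, 0], 0],
    [10, [0, 0, 0], 0],
    [10, [0, 0, 0], 0],
  ],
)

```text
time: 31.77
eef_pos: [592.3, -72.4, 220.3]
ee_rot: [0.0, 1.0, 0.024, -0.002]
wrist_force: [-8.3, -1.5, 0.1]
width: 27.6
grasp_force: 30.0
```

Call:
move_arm(
  targets=[
    [10, [-1.5, 0, 0], 0],
    [10, [0, 0, 0.7], 0],
    [10, [-0.6, 0, 0], 0],
    [10, [0, 0, 0.5], 0],
    [10, [0, 0, 0], 0],
    [10, [0, 0, 0], 0],
  ],
)

```text
time: 32.27
eef_pos: [592.0, -72.3, 219.8]
ee_rot: [0.0, 1.0, 0.024, 0.0]
wrist_force: [-4.1, -0.5, 0.1]
width: 27.6
grasp_force: 30.0
```

Call:
move_arm(
  targets=[
    [10, [-0.2, 0, 0.4], 0],
    [10, [0, 0, 0], 0],
    [10, [0, 0, 0], 0],
  ],
)

```text
time: 32.52
eef_pos: [592.0, -72.3, 219.5]
ee_rot: [0.0, 1.0, 0.024, 0.0]
wrist_force: [-2.5, -0.3, 1.1]
width: 27.8
grasp_force: 30.0
```

Call:
move_arm(
  targets=[
    [60, [0, 0, 0], 0],
    [60, [0, 0, 0], 0],
    [60, [0, 0, 0], 0],
    [60, [0, 0, 0], 0],
    [60, [0, 0, 0], 0],
    [60, [0, 0, 0], 0],
  ],
)

```text
time: 33.02
eef_pos: [591.9, -72.3, 219.4]
ee_rot: [0.0, 1.0, 0.024, 0.0]
wrist_force: [0.4, -0.2, -0.0]
width: 59.0
grasp_force: 0.0
```

Call:
move_arm(
  targets=[
    [60, [0, 0, -20], 0],
    [70, [0, 0, -40], 0],
    [70, [-20, 0, -30], 0],
    [70, [-40, 0, 0], 0],
    [70, [-40, 0, 0], 0],
    [70, [-30, 0, 0], 0],
    [70, [0, 0, 0], 0],
    [70, [0, 0, 0], 0],
  ],
)

```text
time: 33.68
eef_pos: [460.7, -78.8, 309.9]
ee_rot: [0.0, 1.0, 0.023, 0.0]
wrist_force: [0.7, 0.2, -0.3]
width: 69.8
grasp_force: 0.0
```

```bash
python3 go.py
python3 - <<'E'
import cv2,numpy as np
from plant import r
a=r.camera('wrist')[0:260,150:550,::-1]; b=r.camera('scene')[190:340,240:440,::-1]
a=cv2.resize(a,(400,260)); b=cv2.resize(b,(400,300)); c=np.zeros((300,800,3),np.uint8); c[:260,:400]=a; c[:,400:]=b
cv2.imwrite('pics/fin.png',c)
E
```

```text
t 33.68 pos [460.7 -78.8 309.9] yaw 0.047 F [ 0.7  0.2 -0.3] w 69.8 g 0.0 tilt [ 1.e-03 -6.e-04 -1.e+00]
```

View pics/fin.png

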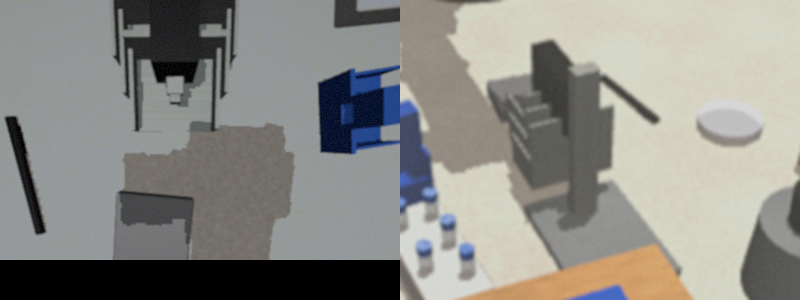

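All three hang nested and upright with their blocks flush behind the lip (lip at (175,95) in the left half), and the bystanders are in place. Letting it settle briefly, then handing in.

Call:
move_arm(
  targets=[
    [70, [0, 0, 0], 0],
    [70, [0, 0, 0], 0],
    [70, [0, 0, 0], 0],
    [70, [0, 0, 0], 0],
    [70, [0, 0, 0], 0],
    [70, [0, 0, 0], 0],
  ],
)

```text
time: 34.28
eef_pos: [462.0, -78.5, 309.2]
ee_rot: [-0.0, 1.0, 0.024, -0.0]
wrist_force: [0.1, 0.2, 0.5]
width: 69.8
grasp_force: 0.0
```

```bash
python3 -c "
from plant import r
print(r.sign_off())"
```

```text
the job is handed in; nothing more can be done
None
```

The large, medium and small trays hang nested on the hook, each pressed back with about 8–9 N and released, and the job was handed in at 34 s; the hand-in returned no verdict, and I viewed 11 pictures against the limit of 10.

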